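# Sort sealed evidence tins by feel

## Robot

A 6-joint arm with a two-finger parallel gripper is mounted at the origin on a cart in front of the work surface, level with it; the furniture and walls round the work are solid. World frame = base frame: x ahead of the robot, y to its left, z up, the work surface at z = 0. Lengths are in m, angles in degrees, forces in N, time in s.
With the tool pointing down it reaches from about 0.35 to 0.875 m from the base axis. Payload 4.2 kg.
Tool frame: the origin (TCP) lies on the centre line of the jaws, within the pads' length; the fingertips stand 11 mm ahead of it and the grasp point (between the pads) lies 8 mm behind it; y points along the fingers, z is the direction in which the jaws open and shut, and the axes are right-handed (so a half turn about y gives the same grasp; the last joint's range is limited). The gripper opens to 87 mm and grips with 3 to 60 N. Pads are 19 mm wide; open, the fingers measure 117 mm over their backs; the gripper's body (75 mm by 190 mm) begins 51 mm behind the grasp point.
Start: joints at [-61.043, 22.042, 0.453, 0, -68.411, -14.817], TCP at [0.153, -0.606, 0.234] pointing down, gripper open.
Joint ranges: [-179.83, 179.83], [-69.29, 118.12], [-61.27, 80.66], [-181.25, 117.63], [-171.15, -9.14], [-177.46, 177.46]. Speed limits (degrees/s): [159.86, 159.86, 180, 180, 180, 180].

## Interface

Orientations are given as a 3x3 rotation matrix whose columns are the frame's x, y, z axes.
In Python, from station import r, optics gives the robot as it stands. The module is installed in compiled form; this text tells all that it offers.
- The arm moves only by the tool step_arm, never from a script. Its argument "moves" is a list that holds one entry, the list of rows, each a list of 7 numbers: the turn, a rotation vector about the tool's x, y, z in rad, then the shift along the tool's x, y, z in cm, then the opening in per cent of the stroke, from 0 (shut) to 100 (fully open). A call has exactly 5 rows; each row is the pose to reach, as a shift and turn from the pose commanded when the call began, along the tool's axes at that moment; what a row does not reach only later rows make up. A row lasts 1/12 s, in which the tool goes at most 41.7 mm and 7.16 degrees, less where a joint would pass 70% of its speed; a pose out of reach is approached as far as the arm can. A call with a gripper value outside its range is refused whole. The fingers move at their own pace and stop on an object; the grip force is fixed at half the most. Time passes only in rows, so rows that repeat a pose let the fingers close, or fill a call up. It gives the time, the measured TCP pose, the force and the opening at its end, in the units of the state.
- r.sense(): the state, without advancing time (a new reading comes with each control period).
- optics.capture(name): name is "scene" or "top"; returns a dict with "image" (400x640x3 uint8, red, green, blue), "fov_y" (degrees; the focal length in pixels is half the picture's height over the tangent of half this angle, whatever the lens; pixels are square), "cx", "cy" (the principal point, pixels), "cam_to_world" (4x4, takes a point from camera to world coordinates). Camera axes: x right, y down, z forward; pixel columns grow to the right and rows downward; lengths in m; the calibration is good to about 2 mm. A picture is of the moment at which its call begins. There is no depth.
- r.finish_job(): hands the job in, once; it reports no verdict.
The state is a dict: "time_s": time; "joints": joint angles; "joint_velocities": joint speeds; "effort": joint torques, N m; "tcp_pos": TCP position; "ee_rot": TCP orientation; "wrist_force": force on the tool from outside, world axes, zero at the start; "moment": the same for the moment, N m; "gripper_width": opening from 0.0 (shut) to 1.0 (fully open).
Only numpy, scipy, OpenCV 4.12 (cv2) and the standard library are available. Lean on these libraries where they do the work, as an engineer would, in place of code of your own. Each camera call takes 0.05 s, during which the arm holds its last target.

## Task

Three identical sealed evidence tins stand unsorted in the middle of the bench: some hold a loose projectile, the rest are packed solid. Pick them up and tip them end to end, without turning one over, to feel whether something shifts inside; then set each rattling tin down flat in the blue tray and each solid one flat in the white tray. Do not drop a tin, and leave the red-taped tin and the other things on the bench where they are.

Things in the scene. Friction and masses are not known exactly. Their poses are not given: they have to be found in the camera images.
- tin_1_mid (a point): centre (half-way up) of a plain sealed aluminium tin 104 x 47 x 48 mm high, blank label on top; x along its 104 mm length, y across its 47 mm width (grip it across y), z up. Weighs 0.36 to 0.48 kg with its content, which is 0.25 kg in every tin. All three look alike and stand upright at the start; which ones rattle, one or two of them, differs each time
- tin_2_mid (a point): centre (half-way up) of a plain sealed aluminium tin 104 x 47 x 48 mm high, blank label on top; x along its 104 mm length, y across its 47 mm width (grip it across y), z up. Content of a rattling tin: a loose ball that rolls to the low end, 32 mm from the centre along x, when tipped by over 10 degrees and stays there when levelled gently: the balance shifts by 0.08 N m each way
- tin_3_mid (a point): centre (half-way up) of a plain sealed aluminium tin 104 x 47 x 48 mm high, blank label on top; x along its 104 mm length, y across its 47 mm width (grip it across y), z up. Content of a solid tin: a core held at its centre, so that tipping does not shift the balance
- tray_blue: shallow blue plastic tray fixed to the worktop, outside 148 (x) x 190 (y) x 16 mm high, walls 4 mm, origin at the centre of its underside, inner floor 4 mm above that; holds two tins side by side with their lengths along its x, 46 mm either side of its centre along y. A tall monitor stands close behind the right-hand place
- tray_white: shallow white plastic tray fixed to the worktop, outside 148 (x) x 190 (y) x 16 mm high, walls 4 mm, origin at the centre of its underside, inner floor 4 mm above that; holds two tins side by side with their lengths along its x, 46 mm either side of its centre along y. A tall monitor stands close behind the right-hand place
- tin_taped_mid (a point): centre (half-way up) of a fourth such tin with a red tape band round its middle, already booked in; a bystander at the back left
- weight_50: bystander: brass 50 g weight, 18 mm across, 31 mm high, stands loose; origin under its centre
- petri_1: bystander: flat covered dish, 62 mm across, 14 mm high, loose; origin under its centre
- jar_blue: bystander: white sample jar with blue screw lid, 54 mm across, 55 mm high, loose; origin under its centre
- usb_stick: bystander: small black memory stick, 52 x 18 x 8 mm, lies loose; origin under its centre

How it is judged (in metres and radians):
On the way:
1. one of the tins is lifted clear and tipped by more than 10 degrees (((height (world z) of tin_1_mid above 0.05 m and angle between tin_1_mid's own z axis and vertical above 0.175 rad) or (height (world z) of tin_2_mid above 0.05 m and angle between tin_2_mid's own z axis and vertical above 0.175 rad) or (height (world z) of tin_3_mid above 0.05 m and angle between tin_3_mid's own z axis and vertical above 0.175 rad))), for 0.1 s.
At the end, for the whole second after the job is handed in: Each tin with a loose ball is in the blue tray, each solid one in the white (red-taped tin exempt): centre within 45 mm (tray x) and 75 mm (tray y) of the tray's centre and below 34 mm height, flat within 4 degrees, lid up, at rest, released ((horizontal distance between ball_1_c0 and tray_blue below 0.125 m or horizontal distance between ball_1_c0 and tin_taped_mid below 0.07 m) and (horizontal distance between ball_2_c0 and tray_blue below 0.125 m or horizontal distance between ball_2_c0 and tin_taped_mid below 0.07 m) and (horizontal distance between core_1_c0 and tray_white below 0.125 m or horizontal distance between core_1_c0 and tin_taped_mid below 0.07 m) and (horizontal distance between core_2_c0 and tray_white below 0.125 m or horizontal distance between core_2_c0 and tin_taped_mid below 0.07 m) and ((x of tin_1_mid in the frame of tray_blue between -0.045 and 0.045 m and y of tin_1_mid in the frame of tray_blue between -0.075 and 0.075 m) or (x of tin_1_mid in the frame of tray_white between -0.045 and 0.045 m and y of tin_1_mid in the frame of tray_white between -0.075 and 0.075 m)) and angle between each of tin_1_mid, tin_2_mid, tin_3_mid's own z axis and vertical below 0.07 rad and height (world z) of each of tin_1_mid, tin_2_mid, tin_3_mid below 0.034 m and linear speed of each of tin_1, tin_2, tin_3 below 0.02 m/s and ((x of tin_2_mid in the frame of tray_blue between -0.045 and 0.045 m and y of tin_2_mid in the frame of tray_blue between -0.075 and 0.075 m) or (x of tin_2_mid in the frame of tray_white between -0.045 and 0.045 m and y of tin_2_mid in the frame of tray_white between -0.075 and 0.075 m)) and ((x of tin_3_mid in the frame of tray_blue between -0.045 and 0.045 m and y of tin_3_mid in the frame of tray_blue between -0.075 and 0.075 m) or (x of tin_3_mid in the frame of tray_white between -0.045 and 0.045 m and y of tin_3_mid in the frame of tray_white between -0.075 and 0.075 m))); the robot touches nothing.
It fails at once if a tin is tipped more than 70 degrees from upright (angle between any of tin_1_mid, tin_2_mid, tin_3_mid's own z axis and vertical above 1.22 rad).
It fails at once if a tin is dropped or thrown (moves faster than 0.6 m/s outside the grip) ((contact force between the fingers and tin_1 below 0.3 N and linear speed of tin_1 above 0.6 m/s) or (contact force between the fingers and tin_2 below 0.3 N and linear speed of tin_2 above 0.6 m/s) or (contact force between the fingers and tin_3 below 0.3 N and linear speed of tin_3 above 0.6 m/s)).
It fails at once if the red-taped tin is moved by more than 20 mm (distance of tin_taped_mid from where it was at the start of the episode above 0.02 m).
It fails at once if another loose thing is moved by more than 30 mm or knocked over (distance of any of weight_50, petri_1, jar_blue, usb_stick from where it was at the start of the episode above 0.03 m or angle between any of weight_50, petri_1, jar_blue, usb_stick's own z axis and vertical above 0.5 rad).
It also fails if it takes over 72 s, if anything falls off the work surface, if the arm or the gripper's body presses on something with over 40 N, if the wrist force passes 120 N, or if a joint passes its speed limit or range.

## Working session

There is one attempt and no reset: what is moved stays moved. The work goes in short steps, Python scripts to look and compute and a tool call to move; the robot and the scene stay as the last step left them, time stands still between calls to the robot, and variables do not carry over. Pictures are saved under pics/ and viewed, and the job is handed in when it is done.

Besides the shell and the picture viewer there is one more tool, called after "Emit:" as name([rows], argument=value, ...), one row to a line, values as JSON. step_arm: Moves the arm, as the interface text tells. Its arguments: {"type":"object","properties":{"moves":{"type":"array"}},"required":["moves"]}

```bash
mkdir -p pics; ls; python3 - <<'E'
from station import r, optics
import cv2,json
for n in ("scene","top"):
    c=optics.capture(n); cv2.imwrite(f"pics/{n}0.png",c["image"][:,:,::-1])
    print(n,c["fov_y"],c["cx"],c["cy"],c["cam_to_world"])
print(r.sense())
E
```

```text
pics
scene 50.40431259063543 312.6789426836622 195.57646512396525 [[-0.48018695 -0.4796441   0.73441271 -0.40054264]
 [-0.87716206  0.26513323 -0.40036369  0.53187367]
 [-0.00268513 -0.83644839 -0.54803912  0.74881384]
 [ 0.          0.          0.          1.        ]]
top 53.68223557920396 321.4255483565854 192.96501225865697 [[ 0.01968028 -0.98366906  0.17890741  0.34943632]
 [-0.99979308 -0.01844141  0.00858524  0.01551329]
 [-0.00514573 -0.17903935 -0.98382846  1.12596535]
 [ 0.          0.          0.          1.        ]]
{'time_s': 0.1, 'joints': array([-6.10403095e+01,  2.20888754e+01,  3.87737966e-01, -2.53319754e-02,
       -6.84100884e+01, -1.48158953e+01]), 'joint_velocities': array([ 0.03805149, -0.09900247,  0.22865442,  0.12553598, -0.02148118,
       -0.12450699]), 'effort': array([-7.58869703e-06, -3.91689348e+01,  1.87935716e+01,  4.23193529e+00,
        1.34560585e-02, -7.38826361e-05]), 'tcp_pos': array([ 0.1526115 , -0.6055578 ,  0.23254325]), 'ee_rot': array([[ 9.69725329e-01, -5.80225873e-04, -2.44197564e-01],
       [ 2.44198233e-01,  1.89754886e-03,  9.69723477e-01],
       [-9.92818424e-05, -9.99998031e-01,  1.98179132e-03]]), 'wrist_force': array([ 0.1652205 , -0.55671463, -0.43466287]), 'moment': array([ 0.01932818, -0.02649618, -0.0222917 ]), 'gripper_width': 0.9973048980732101}
```

View pics/top0.png

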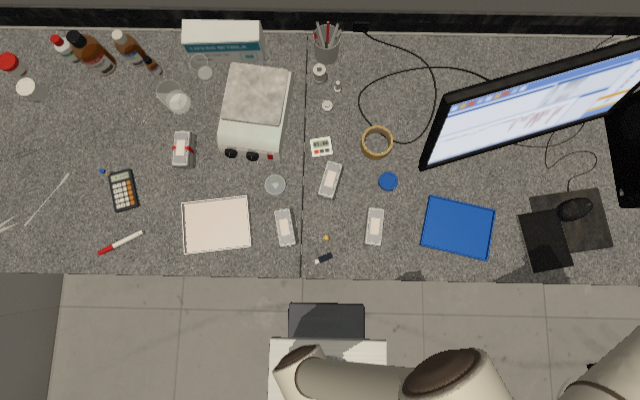

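View pics/scene0.png

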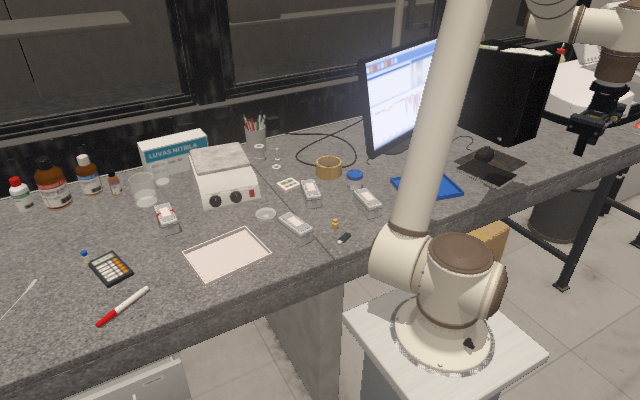

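The top view shows the tins near (285,227), (330,180) and (374,226). The white tray is at (216,225), the blue tray at (457,227), the petri dish at (275,185), the jar at (388,181), the weight at (325,238) and the USB stick at (323,258). I'll enlarge it next.

```bash
python3 - <<'E'
import cv2
im=cv2.imread("pics/top0.png")
c=im[150:270,170:370];cv2.imwrite("pics/zl.png",cv2.resize(c,(800,480),interpolation=cv2.INTER_CUBIC))
c=im[150:270,310:510];cv2.imwrite("pics/zr.png",cv2.resize(c,(800,480),interpolation=cv2.INTER_CUBIC))
E
cat > h.py <<'E'
import numpy as np
from station import r, optics
def cam(n):
    c=optics.capture(n); c["f"]=200/np.tan(np.radians(c["fov_y"]/2)); return c
def px2w(c,u,v,z):
    M=c["cam_to_world"]; d=M[:3,:3]@np.array([(u-c["cx"])/c["f"],(v-c["cy"])/c["f"],1.]); o=M[:3,3]
    return (o+d*(z-o[2])/d[2])[:2]
E
```

```text
(no output)
```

View pics/zl.png

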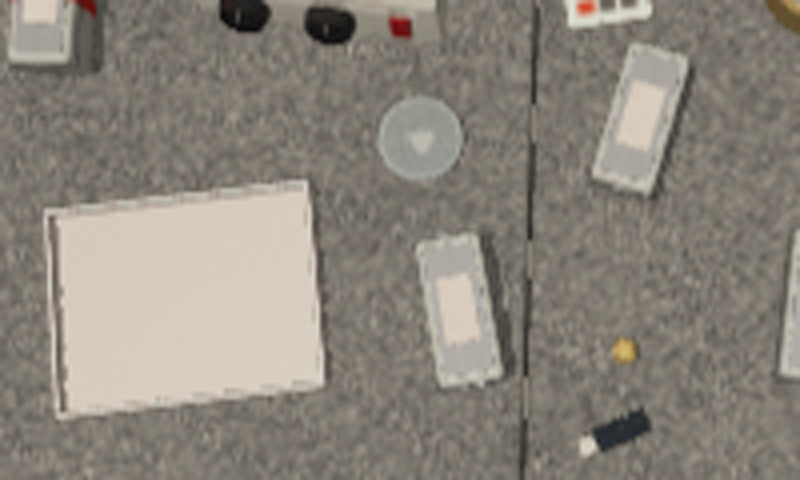

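View pics/zr.png

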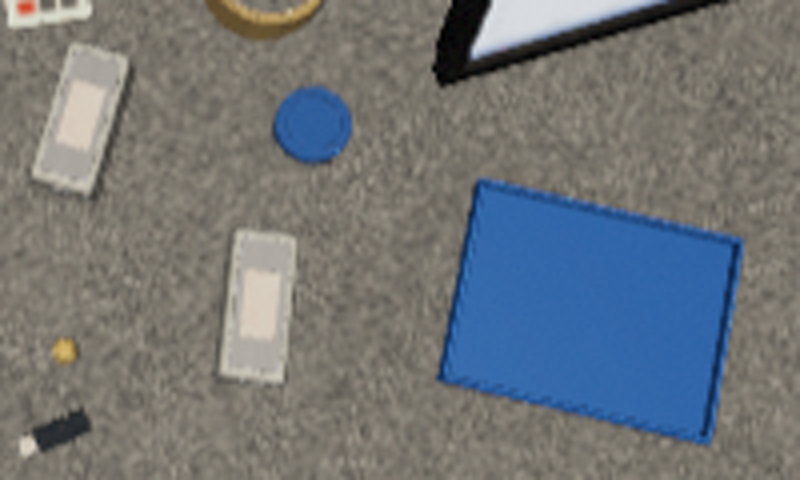

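```bash
python3 - <<'E'
from h import *
c=cam("top")
W=lambda p,ox,z:np.array([px2w(c,(x+.5)/4-.5+ox,(y+.5)/4-.5+150,z) for x,y in p])
Q={"A":([(417,243),(477,235),(503,378),(443,388)],170,.048),
"B":([(632,43),(690,58),(650,195),(594,180)],170,.048),
"C":([(236,231),(296,236),(281,382),(221,378)],310,.048),
"white":([(44,211),(306,181),(325,385),(60,417)],170,.016),
"blue":([(478,180),(742,240),(710,443),(440,380)],310,.016),
"petri":([(420,139)],170,.014),"jar":([(313,125)],310,.055),"weight":([(64,349)],310,.031),"usb":([(56,433)],310,.008),"monitorcorner":([(440,80)],310,.1)}
for k,(p,ox,z) in Q.items():
    w=W(p,ox,z)
    print(k,w.mean(0).round(4))
    if len(p)==4:
        a=(w[0]+w[1]-w[2]-w[3])/2; b=(w[0]+w[3]-w[1]-w[2])/2
        print("  xdir",np.degrees(np.arctan2(a[1],a[0])).round(1),np.linalg.norm(a).round(4),"ydir",np.degrees(np.arctan2(b[1],b[0])).round(1),np.linalg.norm(b).round(4), "corners",w.round(3).tolist())
s=r.sense();print(s["time_s"],s["ee_rot"].round(3))
E
```

```text
A [0.4485 0.1236]
  xdir 12.3 0.1003 ydir 99.6 0.0413 corners [[0.494, 0.155], [0.501, 0.114], [0.403, 0.093], [0.396, 0.133]]
B [0.5848 0.0017]
  xdir -14.6 0.1015 ydir 76.0 0.0411 corners [[0.639, 0.009], [0.629, -0.032], [0.531, -0.005], [0.541, 0.034]]
C [ 0.4561 -0.121 ]
  xdir -6.1 0.1008 ydir 86.8 0.0409 corners [[0.508, -0.106], [0.505, -0.147], [0.405, -0.136], [0.407, -0.095]]
white [0.457  0.3217]
  xdir 8.7 0.146 ydir 97.8 0.1861 corners [[0.517, 0.426], [0.542, 0.24], [0.398, 0.219], [0.372, 0.402]]
blue [ 0.4614 -0.3589]
  xdir -12.1 0.1452 ydir 77.9 0.1893 corners [[0.552, -0.282], [0.513, -0.467], [0.371, -0.436], [0.41, -0.251]]
petri [0.5742 0.1601]
jar [ 0.5816 -0.1583]
weight [0.4256 0.0111]
usb [0.3687 0.0155]
monitorcorner [ 0.6041 -0.2358]
0.15 [[ 0.97  -0.001 -0.244]
 [ 0.244  0.002  0.97 ]
 [-0.    -1.     0.002]]
```

```bash
cat >> h.py <<'E'
from scipy.spatial.transform import Rotation as R
def tgt(yaw,pitch=0):
    a=np.radians(yaw); x=np.array([np.cos(a),np.sin(a),0]); y=np.array([0,0,-1.]); z=np.cross(x,y)
    return np.column_stack([x,y,z])@R.from_rotvec([0,0,np.radians(pitch)]).as_matrix()
def go(x,y,z,yaw,pitch=0,q=True):
    s=r.sense(); R0=s["ee_rot"]
    rv=R.from_matrix(R0.T@tgt(yaw,pitch)).as_rotvec(); d=R0.T@(np.array([x,y,z])-s["tcp_pos"])*100
    print("t",s["time_s"],"pos",s["tcp_pos"].round(4),"g",round(s["gripper_width"],3),"F",s["wrist_force"].round(2),"M",s["moment"].round(3),"vel",np.abs(s["joint_velocities"]).max().round(1))
    print("row",rv.round(3).tolist(),d.round(2).tolist())
E
python3 -c "
from h import *
go(.456,-.121,.13,-5.5)"
```

```text
t 0.15 pos [ 0.1526 -0.6057  0.2327] g 0.999 F [-0.11 -0.31 -0.22] M [-0.016  0.013 -0.022] vel 0.2
row [-0.002, 0.343, -0.0] [41.26, 10.33, 39.57]
```

Emit:
step_arm([
  [[0, 0.1, 0, 2.8, 0.3, 2.7, 100], [0, 0.2, 0, 5.6, 0.6, 5.4, 100], [0, 0.343, 0, 8.4, 0.9, 8.1, 100], [0, 0.343, 0, 11.2, 1.2, 10.8, 100], [0, 0.343, 0, 14, 1.5, 13.5, 100]],
])

```text
time_s: 0.57
tcp_pos: [0.2558, -0.4391, 0.218]
ee_rot: [[0.995, -0.0, 0.098], [-0.098, 0.001, 0.995], [-0.0, -1.0, 0.001]]
wrist_force: [0.4, -0.9, 0.1]
gripper_width: 1.003
```

```bash
python3 -c "
from h import *
go(.456,-.121,.13,-5.5)"
```

```text
t 0.5667 pos [ 0.2558 -0.4391  0.218 ] g 1.003 F [ 0.35 -0.91  0.09] M [ 0.027 -0.129  0.043] vel 53.6
row [-0.001, -0.002, -0.0] [16.81, 8.82, 33.62]
```

Emit:
step_arm([
  [[0, 0, 0, 1.8, 0.9, 3.6, 100], [0, 0, 0, 3.6, 1.8, 7.2, 100], [0, 0, 0, 5.4, 2.7, 10.8, 100], [0, 0, 0, 7.2, 3.6, 14.4, 100], [0, 0, 0, 9.0, 4.5, 18, 100]],
])

```text
time_s: 0.98
tcp_pos: [0.3628, -0.2686, 0.1733]
ee_rot: [[0.995, 0.0, 0.096], [-0.096, -0.0, 0.995], [0.0, -1.0, -0.0]]
wrist_force: [0.9, -1.1, 0.2]
gripper_width: 1.006
```

Emit:
step_arm([
  [[0, 0, 0, 1.8, 1.0, 3.6, 100], [0, 0, 0, 3.6, 2.0, 7.2, 100], [0, 0, 0, 5.4, 3.0, 10.8, 100], [0, 0, 0, 7.2, 4.0, 14, 100], [0, 0, 0, 7.8, 4.3, 15.6, 100]],
])

```text
time_s: 1.4
tcp_pos: [0.4566, -0.1197, 0.1293]
ee_rot: [[0.996, -0.001, 0.093], [-0.093, 0.0, 0.996], [-0.001, -1.0, -0.0]]
wrist_force: [0.9, -0.1, -0.8]
gripper_width: 1.004
```

```bash
python3 -c "
from h import *
go(.456,-.121,.027,-5.5)"
```

```text
t 1.4 pos [ 0.4566 -0.1197  0.1293] g 1.004 F [ 0.88 -0.07 -0.85] M [-0.051 -0.02  -0.012] vel 20.9
row [0.0, 0.003, -0.001] [-0.05, 10.23, -0.14]
```

Emit:
step_arm([
  [[0, 0, 0, 0, 3, -0.1, 100], [0, 0, 0, 0, 6.5, -0.1, 100], [0, 0, 0, 0, 9, -0.1, 100], [0, 0, 0, 0, 10.2, -0.1, 100], [0, 0, 0, 0, 10.2, -0.1, 100]],
])

```text
time_s: 1.82
tcp_pos: [0.4525, -0.1236, 0.0257]
ee_rot: [[0.995, -0.007, 0.096], [-0.096, -0.0, 0.995], [-0.007, -1.0, -0.001]]
wrist_force: [-0.3, -1.1, 0.5]
gripper_width: 1.001
```

```bash
python3 -c "
from h import *
go(.456,-.121,.027,-5.5)
import cv2
c=cam('top');cv2.imwrite('pics/t1.png',cv2.resize(c['image'][150:270,310:510,::-1],(800,480)))
c=cam('scene');cv2.imwrite('pics/s1.png',cv2.resize(c['image'][120:270,240:440,::-1],(800,600)))
"
```

```text
t 1.8167 pos [ 0.4525 -0.1236  0.0257] g 1.001 F [-0.27 -1.09  0.48] M [-0.003  0.01   0.028] vel 3.3
row [0.001, -0.0, -0.007] [0.32, -0.14, 0.29]
```

View pics/s1.png

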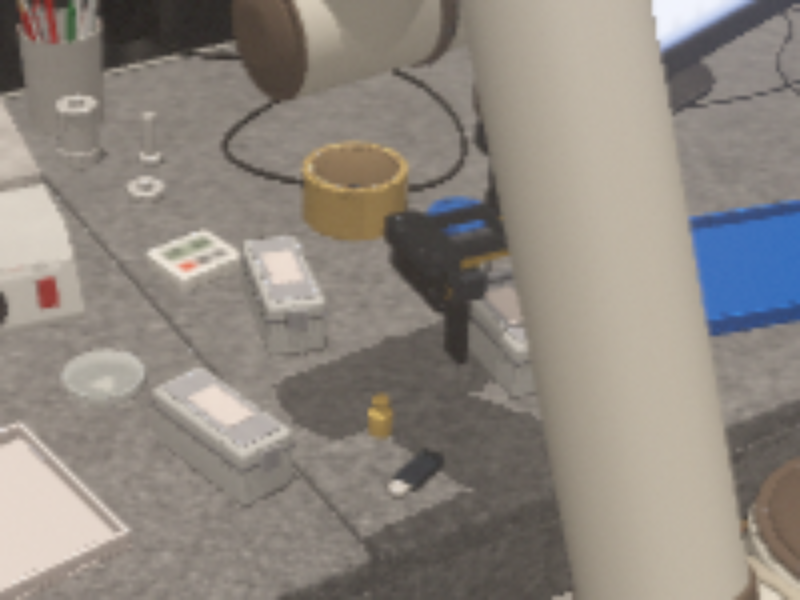

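View pics/t1.png

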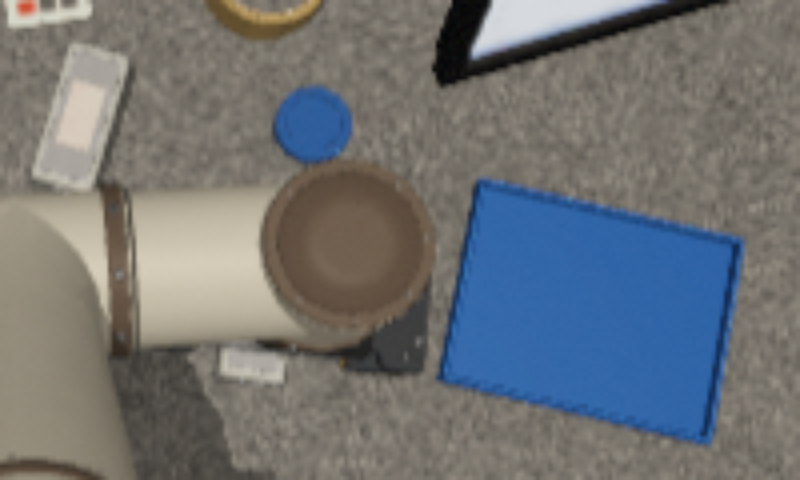

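The fingers straddle tin C and nothing else is touched. I'll correct the position and close.

Emit:
step_arm([
  [[0, 0, -0.007, 0.3, -0.15, 0.3, 100], [0, 0, -0.007, 0.3, -0.15, 0.3, 50], [0, 0, -0.007, 0.3, -0.15, 0.3, 20], [0, 0, -0.007, 0.3, -0.15, 0.3, 0], [0, 0, -0.007, 0.3, -0.15, 0.3, 0]],
])

```text
time_s: 2.33
tcp_pos: [0.4584, -0.1209, 0.0307]
ee_rot: [[0.995, 0.008, 0.096], [-0.096, -0.001, 0.995], [0.008, -1.0, 0.0]]
wrist_force: [0.3, -0.4, 0.3]
gripper_width: 0.782
```

```bash
python3 -c "
from h import *
go(.456,-.121,.12,-5.5)"
```

```text
t 2.3333 pos [ 0.4584 -0.1209  0.0307] g 0.782 F [ 0.25 -0.44  0.3 ] M [ 0.003 -0.011 -0.032] vel 0.4
row [-0.0, -0.0, 0.008] [-0.17, -8.93, -0.03]
```

Emit:
step_arm([
  [[0, 0, 0.008, -0.15, 0.35, 0, 0], [0, 0, 0.008, -0.15, 0.35, 0, 0], [0, 0, 0.008, -0.15, 0.35, 0, 0], [0, 0, 0.008, -0.15, 0.35, 0, 0], [0, 0, 0.008, -0.15, 0.35, 0, 0]],
])

```text
time_s: 2.75
tcp_pos: [0.4565, -0.1209, 0.0263]
ee_rot: [[0.995, -0.002, 0.096], [-0.096, 0.0, 0.995], [-0.002, -1.0, -0.0]]
wrist_force: [0.2, -1.6, -1.2]
gripper_width: 0.536
```

```bash
python3 -c "
from h import *
go(.456,-.121,.12,-5.5)"
```

```text
t 2.75 pos [ 0.4565 -0.1209  0.0263] g 0.536 F [ 0.17 -1.65 -1.22] M [-0.266 -0.098  0.038] vel 0.2
row [0.0, -0.0, -0.002] [-0.06, -9.37, -0.02]
```

Emit:
step_arm([
  [[0, 0, 0, 0, -1.5, 0, 0], [0, 0, 0, 0, -4.5, 0, 0], [0, 0, 0, 0, -7.5, 0, 0], [0, 0, 0, 0, -9.4, 0, 0], [0, 0, 0, 0, -9.4, 0, 0]],
])

```text
time_s: 3.17
tcp_pos: [0.4591, -0.1207, 0.1239]
ee_rot: [[0.995, 0.007, 0.095], [-0.095, 0.0, 0.995], [0.007, -1.0, 0.001]]
wrist_force: [0.6, 0.6, -4.0]
gripper_width: 0.537
```

Emit:
step_arm([
  [[0, 0, 0.08, 0, 0, 0, 0], [0, 0, 0.18, 0, 0, 0, 0], [0, 0, 0.28, 0, 0, 0, 0], [0, 0, 0.35, 0, 0, 0, 0], [0, 0, 0.35, 0, 0, 0, 0]],
])

```text
time_s: 3.58
tcp_pos: [0.4581, -0.1206, 0.1171]
ee_rot: [[0.933, -0.346, 0.097], [-0.091, 0.034, 0.995], [-0.348, -0.937, 0.0]]
wrist_force: [1.7, -0.0, -4.5]
gripper_width: 0.537
```

Emit:
step_arm([
  [[0, 0, 0, 0, 0, 0, 0], [0, 0, 0, 0, 0, 0, 0], [0, 0, 0, 0, 0, 0, 0], [0, 0, 0, 0, 0, 0, 0], [0, 0, 0, 0, 0, 0, 0]],
])

```text
time_s: 4.0
tcp_pos: [0.4563, -0.1207, 0.1209]
ee_rot: [[0.935, -0.341, 0.096], [-0.09, 0.033, 0.995], [-0.343, -0.939, 0.0]]
wrist_force: [0.3, -0.1, -3.3]
gripper_width: 0.541
```

```bash
python3 -c "
from h import *
go(.456,-.121,.12,-5.5)"
```

```text
t 4.0 pos [ 0.4563 -0.1207  0.1209] g 0.541 F [ 0.31 -0.11 -3.34] M [-0.134 -1.052 -0.015] vel 0.5
row [-0.0, -0.0, -0.35] [0.0, 0.1, -0.03]
```

Emit:
step_arm([
  [[0, 0, -0.1, 0, 0, 0, 0], [0, 0, -0.2, 0, 0, 0, 0], [0, 0, -0.28, 0, 0, 0, 0], [0, 0, -0.33, 0, 0, 0, 0], [0, 0, -0.35, 0, 0, 0, 0]],
])

```text
time_s: 4.42
tcp_pos: [0.4543, -0.1207, 0.1212]
ee_rot: [[0.995, 0.0, 0.096], [-0.096, 0.0, 0.995], [0.0, -1.0, 0.0]]
wrist_force: [0.3, 0.7, -4.6]
gripper_width: 0.541
```

Emit:
step_arm([
  [[0, 0, 0, 0, 0, 0, 0], [0, 0, 0, 0, 0, 0, 0], [0, 0, 0, 0, 0, 0, 0], [0, 0, 0, 0, 0, 0, 0], [0, 0, 0, 0, 0, 0, 0]],
])

```text
time_s: 4.83
tcp_pos: [0.4571, -0.1208, 0.1204]
ee_rot: [[0.995, -0.002, 0.096], [-0.096, 0.0, 0.995], [-0.002, -1.0, -0.0]]
wrist_force: [-0.1, 0.2, -5.3]
gripper_width: 0.536
```

```bash
python3 -c "
from h import *
for i in range(3): go(.456,-.121,.12,-5.5); cam('top')"
```

```text
t 4.8333 pos [ 0.4571 -0.1208  0.1204] g 0.536 F [-0.14  0.25 -5.29] M [-0.032  0.044 -0.034] vel 0.2
row [0.0, -0.0, -0.002] [-0.11, 0.04, -0.03]
t 4.8833 pos [ 0.4571 -0.1208  0.1203] g 0.541 F [-0.15 -0.43 -3.94] M [ 0.06   0.071 -0.044] vel 0.2
row [0.0, -0.0, -0.002] [-0.1, 0.03, -0.03]
t 4.9333 pos [ 0.457  -0.1208  0.1203] g 0.534 F [-0.64 -0.35 -4.05] M [-0.002  0.094 -0.019] vel 0.2
row [0.0, -0.0, -0.002] [-0.1, 0.03, -0.03]
```

Emit:
step_arm([
  [[0, 0, -0.1, 0, 0, 0, 0], [0, 0, -0.2, 0, 0, 0, 0], [0, 0, -0.3, 0, 0, 0, 0], [0, 0, -0.35, 0, 0, 0, 0], [0, 0, -0.35, 0, 0, 0, 0]],
])

```text
time_s: 5.4
tcp_pos: [0.4517, -0.1214, 0.1185]
ee_rot: [[0.937, 0.335, 0.096], [-0.089, -0.034, 0.995], [0.336, -0.942, -0.002]]
wrist_force: [-1.9, -1.2, -4.4]
gripper_width: 0.537
```

Emit:
step_arm([
  [[0, 0, 0, 0, 0, 0, 0], [0, 0, 0, 0, 0, 0, 0], [0, 0, 0, 0, 0, 0, 0], [0, 0, 0, 0, 0, 0, 0], [0, 0, 0, 0, 0, 0, 0]],
])

```text
time_s: 5.82
tcp_pos: [0.458, -0.1207, 0.1209]
ee_rot: [[0.935, 0.341, 0.096], [-0.09, -0.033, 0.995], [0.343, -0.939, 0.0]]
wrist_force: [-0.4, 0.1, -4.3]
gripper_width: 0.538
```

Emit:
step_arm([
  [[0, 0, 0.1, 0, 0, 0, 0], [0, 0, 0.2, 0, 0, 0, 0], [0, 0, 0.28, 0, 0, 0, 0], [0, 0, 0.33, 0, 0, 0, 0], [0, 0, 0.35, 0, 0, 0, 0]],
])

```text
time_s: 6.23
tcp_pos: [0.4601, -0.1205, 0.1209]
ee_rot: [[0.995, 0.001, 0.096], [-0.096, 0.001, 0.995], [0.0, -1.0, 0.001]]
wrist_force: [0.7, -0.4, -4.2]
gripper_width: 0.54
```

Emit:
step_arm([
  [[0, 0, 0, 0, 0, 0, 0], [0, 0, 0, 0, 0, 0, 0], [0, 0, 0, 0, 0, 0, 0], [0, 0, 0, 0, 0, 0, 0], [0, 0, 0, 0, 0, 0, 0]],
])

```text
time_s: 6.65
tcp_pos: [0.4564, -0.1207, 0.1206]
ee_rot: [[0.995, -0.001, 0.096], [-0.096, 0.0, 0.995], [-0.001, -1.0, 0.0]]
wrist_force: [0.1, -0.5, -3.8]
gripper_width: 0.537
```

```bash
python3 -c "
from h import *
for i in range(3): go(.456,-.121,.12,-5.5); cam('top')"
```

```text
t 6.65 pos [ 0.4564 -0.1207  0.1206] g 0.537 F [ 0.12 -0.5  -3.76] M [-0.072 -0.081 -0.016] vel 0.3
row [-0.0, -0.0, -0.001] [-0.03, 0.06, -0.03]
t 6.7 pos [ 0.4565 -0.1208  0.1207] g 0.538 F [ 0.16 -0.06 -4.59] M [-0.017 -0.131 -0.015] vel 0.2
row [-0.0, -0.0, -0.001] [-0.04, 0.07, -0.03]
t 6.75 pos [ 0.4565 -0.1208  0.1207] g 0.536 F [-1.1   0.87 -3.44] M [-0.077 -0.083 -0.019] vel 0.2
row [-0.0, -0.0, -0.001] [-0.05, 0.07, -0.03]
```

Tin C rattles: the level moment was +0.07 after one tip and −0.10 after the other, a swing of 0.17 N m. It goes in the blue tray, left place.

```bash
python3 -c "
from h import *
go(.471,-.315,.12,-12.1)"
```

```text
t 6.8 pos [ 0.4566 -0.1207  0.1207] g 0.54 F [-0.58 -0.19 -4.4 ] M [-0.092 -0.104 -0.006] vel 0.1
row [-0.0, 0.115, -0.001] [3.29, 0.07, -19.2]
```

Emit:
step_arm([
  [[0, 0.02, 0, 0.4, 0, -2.2, 0], [0, 0.05, 0, 1.0, 0, -6, 0], [0, 0.08, 0, 1.7, 0, -10, 0], [0, 0.1, 0, 2.4, 0, -14, 0], [0, 0.115, 0, 2.9, 0, -17, 0]],
])

```text
time_s: 7.22
tcp_pos: [0.4695, -0.2954, 0.1206]
ee_rot: [[0.977, -0.0, 0.211], [-0.211, -0.001, 0.977], [-0.0, -1.0, -0.001]]
wrist_force: [0.3, 0.0, -4.1]
gripper_width: 0.537
```

Emit:
step_arm([
  [[0, 0, 0, 0.6, 0, -1.8, 0], [0, 0, 0, 0.6, 0, -2.2, 0], [0, 0, 0, 0.6, 0, -2.2, 0], [0, 0, 0, 0.6, 0, -2.2, 0], [0, 0, 0, 0.6, 0, -2.2, 0]],
])

```text
time_s: 7.63
tcp_pos: [0.4702, -0.3145, 0.1204]
ee_rot: [[0.978, -0.002, 0.209], [-0.209, 0.001, 0.978], [-0.002, -1.0, 0.0]]
wrist_force: [-0.1, -0.3, -4.4]
gripper_width: 0.538
```

```bash
python3 -c "
from h import *
go(.471,-.315,.032,-12.1)"
```

```text
t 7.6333 pos [ 0.4702 -0.3145  0.1204] g 0.538 F [-0.08 -0.29 -4.42] M [-0.047 -0.097 -0.04 ] vel 0.4
row [-0.0, 0.001, -0.002] [0.1, 8.84, -0.04]
```

Emit:
step_arm([
  [[0, 0, 0, 0.1, 2.5, 0, 0], [0, 0, 0, 0.1, 5, 0, 0], [0, 0, 0, 0.1, 7, 0, 0], [0, 0, 0, 0.1, 8.3, 0, 0], [0, 0, 0, 0.1, 8.5, 0, 0]],
])

```text
time_s: 8.05
tcp_pos: [0.4698, -0.3137, 0.033]
ee_rot: [[0.978, -0.006, 0.208], [-0.208, 0.002, 0.978], [-0.007, -1.0, 0.001]]
wrist_force: [-0.5, 0.5, -4.1]
gripper_width: 0.539
```

Emit:
step_arm([
  [[0, 0, 0, 0, 0, 0, 0], [0, 0, 0, 0, 0.1, 0, 0], [0, 0, 0, 0, 0.2, 0, 0], [0, 0, 0, 0, 0.3, 0, 0], [0, 0, 0, 0, 0.4, 0, 0]],
])

```text
time_s: 8.47
tcp_pos: [0.472, -0.3159, 0.0324]
ee_rot: [[0.978, 0.001, 0.209], [-0.209, -0.0, 0.978], [0.001, -1.0, -0.0]]
wrist_force: [-0.0, 1.3, -3.9]
gripper_width: 0.534
```

```bash
python3 -c "
from h import *
go(.471,-.315,.0303,-12.1);cam('top');go(.471,-.315,.0303,-12.1)"
```

```text
t 8.4667 pos [ 0.472  -0.3159  0.0324] g 0.534 F [-0.03  1.29 -3.9 ] M [-0.02  -0.064 -0.001] vel 1.7
row [0.0, 0.0, 0.001] [-0.12, 0.21, 0.06]
t 8.5167 pos [ 0.4717 -0.3158  0.032 ] g 0.54 F [-0.09  0.31 -4.49] M [-0.009 -0.07   0.003] vel 0.3
row [0.0, -0.0, 0.0] [-0.09, 0.17, 0.06]
```

Emit:
step_arm([
  [[0, 0, 0, 0, 0.08, 0, 0], [0, 0, 0, 0, 0.16, 0, 0], [0, 0, 0, 0, 0.22, 0, 0], [0, 0, 0, 0, 0.26, 0, 0], [0, 0, 0, 0, 0.26, 0, 0]],
])

```text
time_s: 8.93
tcp_pos: [0.4717, -0.3159, 0.0304]
ee_rot: [[0.978, -0.001, 0.209], [-0.209, -0.0, 0.978], [-0.0, -1.0, -0.0]]
wrist_force: [-2.5, 1.9, 5.6]
gripper_width: 0.535
```

```bash
python3 -c "
from h import *
go(.471,-.315,.0303,-12.1)"
```

```text
t 8.9333 pos [ 0.4717 -0.3159  0.0304] g 0.535 F [-2.49  1.87  5.57] M [ 0.828  0.588 -0.083] vel 0.2
row [0.0, 0.0, -0.0] [-0.09, 0.01, 0.07]
```

Contact with the tray floor is confirmed, so I'll release to 70% and rise.

Emit:
step_arm([
  [[0, 0, 0, 0, 0, 0, 62], [0, 0, 0, 0, 0, 0, 68], [0, 0, 0, 0, 0, 0, 70], [0, 0, 0, 0, 0, 0, 70], [0, 0, 0, 0, 0, 0, 70]],
])

```text
time_s: 9.35
tcp_pos: [0.4716, -0.3159, 0.0289]
ee_rot: [[0.978, -0.001, 0.21], [-0.21, -0.0, 0.978], [-0.001, -1.0, -0.0]]
wrist_force: [-0.0, 0.3, -0.1]
gripper_width: 0.686
```

Emit:
step_arm([
  [[0, 0, 0, 0, -1, 0, 70], [0, 0, 0, 0, -3, 0, 70], [0, 0, 0, 0, -6, 0, 70], [0, 0, 0, 0, -9, 0, 80], [0, 0, 0, 0, -11, 0, 100]],
])

```text
time_s: 9.77
tcp_pos: [0.4726, -0.3164, 0.1426]
ee_rot: [[0.978, 0.003, 0.209], [-0.209, -0.002, 0.978], [0.003, -1.0, -0.001]]
wrist_force: [0.2, -0.3, 0.0]
gripper_width: 0.777
```

```bash
python3 -c "
from h import *
go(.585,.0015,.13,-14.5)"
```

```text
t 9.7667 pos [ 0.4726 -0.3164  0.1426] g 0.777 F [ 0.21 -0.28  0.01] M [-0.072 -0.101  0.023] vel 30.0
row [0.001, 0.043, 0.003] [4.35, 1.22, 33.43]
```

Emit:
step_arm([
  [[0, 0, 0, -0.6, 0, 2.6, 100], [0, 0, 0, -1.5, 0, 6.6, 100], [0, 0, 0, -2.3, 0, 10.6, 100], [0, 0.02, 0, -2.8, 0.4, 14.6, 100], [0, 0.043, 0, -2.4, 0.8, 18.6, 100]],
])

```text
time_s: 10.18
tcp_pos: [0.4857, -0.1273, 0.132]
ee_rot: [[0.967, -0.0, 0.253], [-0.253, 0.0, 0.967], [-0.0, -1.0, 0.0]]
wrist_force: [1.7, -1.0, 0.6]
gripper_width: 0.995
```

```bash
python3 -c "
from h import *
go(.585,.0015,.13,-14.5)"
```

```text
t 10.1833 pos [ 0.4857 -0.1273  0.132 ] g 0.995 F [ 1.66 -1.02  0.64] M [-0.109 -0.074 -0.028] vel 69.6
row [-0.0, -0.003, -0.0] [6.34, 0.2, 14.97]
```

Emit:
step_arm([
  [[0, 0, 0, 1.6, 0, 3.7, 100], [0, 0, 0, 3.2, 0.1, 7.4, 100], [0, 0, 0, 4.7, 0.2, 11, 100], [0, 0, 0, 5.8, 0.2, 13.7, 100], [0, 0, 0, 6.1, 0.2, 14.4, 100]],
])

```text
time_s: 10.6
tcp_pos: [0.5853, -0.0013, 0.1295]
ee_rot: [[0.969, 0.002, 0.247], [-0.247, 0.0, 0.969], [0.002, -1.0, 0.001]]
wrist_force: [0.9, 0.0, -1.3]
gripper_width: 1.0
```

Emit:
step_arm([
  [[0, 0, 0, 0, 2, 0, 100], [0, 0, 0, 0, 4, 0, 100], [0, 0, 0, 0, 5, 0, 100], [0, 0, 0, 0, 5, 0, 100], [0, 0, 0, 0, 5, 0, 100]],
])

```text
time_s: 11.02
tcp_pos: [0.5821, -0.0054, 0.079]
ee_rot: [[0.968, -0.002, 0.252], [-0.252, -0.001, 0.968], [-0.001, -1.0, -0.001]]
wrist_force: [0.9, -0.4, -0.0]
gripper_width: 1.002
```

```bash
python3 -c "
from h import *
go(.585,.0015,.0265,-14.5)"
```

```text
t 11.0167 pos [ 0.5821 -0.0054  0.079 ] g 1.002 F [ 0.94 -0.4  -0.01] M [-0.065 -0.023 -0.007] vel 1.4
row [0.001, -0.001, -0.001] [0.11, 5.25, 0.74]
```

Emit:
step_arm([
  [[0, 0, 0, 0.1, 0.8, 0.7, 100], [0, 0, 0, 0.1, 3, 0.7, 100], [0, 0, 0, 0.1, 4.8, 0.7, 100], [0, 0, 0, 0.1, 5.3, 0.7, 100], [0, 0, 0, 0.1, 5.3, 0.7, 70]],
])

```text
time_s: 11.43
tcp_pos: [0.5845, 0.0017, 0.025]
ee_rot: [[0.968, -0.003, 0.251], [-0.251, -0.0, 0.968], [-0.003, -1.0, -0.001]]
wrist_force: [0.3, -0.2, 0.8]
gripper_width: 0.971
```

Emit:
step_arm([
  [[0, 0, 0, 0, 0, 0, 40], [0, 0, 0, 0, 0, 0, 20], [0, 0, 0, 0, 0, 0, 0], [0, 0, 0, 0, 0, 0, 0], [0, 0, 0, 0, 0, 0, 0]],
])

```text
time_s: 11.85
tcp_pos: [0.5854, 0.0018, 0.0266]
ee_rot: [[0.968, 0.0, 0.251], [-0.251, 0.0, 0.968], [0.0, -1.0, 0.0]]
wrist_force: [0.0, -0.1, -0.2]
gripper_width: 0.634
```

```bash
python3 -c "
from h import *
go(.585,.0015,.0265,-14.5)"
```

```text
t 11.85 pos [0.5854 0.0018 0.0266] g 0.634 F [ 0.02 -0.1  -0.15] M [-0.069 -0.021  0.006] vel 0.3
row [-0.0, -0.001, 0.0] [-0.03, 0.01, -0.03]
```

Emit:
step_arm([
  [[0, 0, 0, 0, 0, 0, 0], [0, 0, 0, 0, 0, 0, 0], [0, 0, 0, 0, 0, 0, 0], [0, 0, 0, 0, 0, 0, 0], [0, 0, 0, 0, 0, 0, 0]],
])

```text
time_s: 12.27
tcp_pos: [0.5854, 0.002, 0.0264]
ee_rot: [[0.968, 0.0, 0.251], [-0.251, 0.0, 0.968], [0.0, -1.0, 0.0]]
wrist_force: [-0.7, 2.4, 3.4]
gripper_width: 0.54
```

Emit:
step_arm([
  [[0, 0, 0, 0, -1.5, 0, 0], [0, 0, 0, 0, -4.5, 0, 0], [0, 0, 0, 0, -7.5, 0, 0], [0, 0, 0, 0, -9.4, 0, 0], [0, 0, 0, 0, -9.4, 0, 0]],
])

```text
time_s: 12.68
tcp_pos: [0.5869, 0.0018, 0.123]
ee_rot: [[0.968, 0.005, 0.251], [-0.251, 0.001, 0.968], [0.005, -1.0, 0.002]]
wrist_force: [0.4, -0.4, -4.7]
gripper_width: 0.537
```

Emit:
step_arm([
  [[0, 0, 0.08, 0, 0, 0, 0], [0, 0, 0.18, 0, 0, 0, 0], [0, 0, 0.28, 0, 0, 0, 0], [0, 0, 0.35, 0, 0, 0, 0], [0, 0, 0.35, 0, 0, 0, 0]],
])

```text
time_s: 13.1
tcp_pos: [0.5854, 0.001, 0.1148]
ee_rot: [[0.906, -0.339, 0.254], [-0.239, 0.088, 0.967], [-0.35, -0.937, -0.002]]
wrist_force: [-0.4, 0.2, -5.9]
gripper_width: 0.54
```

Emit:
step_arm([
  [[0, 0, 0, 0, 0, 0, 0], [0, 0, 0, 0, 0, 0, 0], [0, 0, 0, 0, 0, 0, 0], [0, 0, 0, 0, 0, 0, 0], [0, 0, 0, 0, 0, 0, 0]],
])

```text
time_s: 13.52
tcp_pos: [0.5846, 0.002, 0.1203]
ee_rot: [[0.909, -0.332, 0.251], [-0.236, 0.086, 0.968], [-0.343, -0.939, 0.0]]
wrist_force: [-0.1, 0.5, -5.6]
gripper_width: 0.537
```

Emit:
step_arm([
  [[0, 0, -0.1, 0, 0, 0, 0], [0, 0, -0.2, 0, 0, 0, 0], [0, 0, -0.28, 0, 0, 0, 0], [0, 0, -0.33, 0, 0, 0, 0], [0, 0, -0.35, 0, 0, 0, 0]],
])

```text
time_s: 13.93
tcp_pos: [0.5827, 0.002, 0.1208]
ee_rot: [[0.968, -0.0, 0.25], [-0.25, -0.0, 0.968], [0.0, -1.0, -0.0]]
wrist_force: [-0.3, 0.5, -5.2]
gripper_width: 0.534
```

Emit:
step_arm([
  [[0, 0, 0, 0, 0, 0, 0], [0, 0, 0, 0, 0, 0, 0], [0, 0, 0, 0, 0, 0, 0], [0, 0, 0, 0, 0, 0, 0], [0, 0, 0, 0, 0, 0, 0]],
])

```text
time_s: 14.35
tcp_pos: [0.5854, 0.0016, 0.1197]
ee_rot: [[0.968, -0.001, 0.252], [-0.252, 0.0, 0.968], [-0.001, -1.0, -0.0]]
wrist_force: [0.5, 0.4, -4.6]
gripper_width: 0.54
```

```bash
python3 -c "
from h import *
for i in range(3): go(.585,.0015,.12,-14.5); cam('top')"
```

```text
t 14.35 pos [0.5854 0.0016 0.1197] g 0.54 F [ 0.5   0.35 -4.61] M [ 0.008 -0.019 -0.043] vel 0.2
row [0.0, -0.002, -0.001] [-0.04, -0.03, -0.02]
t 14.4 pos [0.5854 0.0016 0.1196] g 0.537 F [-0.03 -0.48 -4.73] M [-0.038 -0.055  0.004] vel 0.3
row [0.0, -0.002, -0.001] [-0.03, -0.04, -0.01]
t 14.45 pos [0.5853 0.0016 0.1196] g 0.537 F [-0.26 -0.76 -4.8 ] M [-0.04   0.032 -0.025] vel 0.2
row [0.0, -0.001, -0.001] [-0.03, -0.04, -0.02]
```

Emit:
step_arm([
  [[0, 0, -0.1, 0, 0, 0, 0], [0, 0, -0.2, 0, 0, 0, 0], [0, 0, -0.3, 0, 0, 0, 0], [0, 0, -0.35, 0, 0, 0, 0], [0, 0, -0.35, 0, 0, 0, 0]],
])

```text
time_s: 14.92
tcp_pos: [0.5809, 0.0009, 0.1179]
ee_rot: [[0.912, 0.327, 0.249], [-0.233, -0.088, 0.968], [0.339, -0.941, -0.004]]
wrist_force: [-0.1, -1.3, -5.3]
gripper_width: 0.541
```

Emit:
step_arm([
  [[0, 0, 0, 0, 0, 0, 0], [0, 0, 0, 0, 0, 0, 0], [0, 0, 0, 0, 0, 0, 0], [0, 0, 0, 0, 0, 0, 0], [0, 0, 0, 0, 0, 0, 0]],
])

```text
time_s: 15.33
tcp_pos: [0.586, 0.0019, 0.1202]
ee_rot: [[0.909, 0.332, 0.252], [-0.237, -0.086, 0.968], [0.343, -0.939, 0.0]]
wrist_force: [0.8, 0.9, -4.5]
gripper_width: 0.538
```

Emit:
step_arm([
  [[0, 0, 0.1, 0, 0, 0, 0], [0, 0, 0.2, 0, 0, 0, 0], [0, 0, 0.28, 0, 0, 0, 0], [0, 0, 0.33, 0, 0, 0, 0], [0, 0, 0.35, 0, 0, 0, 0]],
])

```text
time_s: 15.75
tcp_pos: [0.5894, 0.0029, 0.1208]
ee_rot: [[0.968, 0.002, 0.252], [-0.252, 0.004, 0.968], [0.001, -1.0, 0.004]]
wrist_force: [0.9, -0.8, -5.1]
gripper_width: 0.54
```

Emit:
step_arm([
  [[0, 0, 0, 0, 0, 0, 0], [0, 0, 0, 0, 0, 0, 0], [0, 0, 0, 0, 0, 0, 0], [0, 0, 0, 0, 0, 0, 0], [0, 0, 0, 0, 0, 0, 0]],
])

```text
time_s: 16.17
tcp_pos: [0.5844, 0.0018, 0.1198]
ee_rot: [[0.968, -0.001, 0.251], [-0.251, -0.0, 0.968], [-0.001, -1.0, -0.0]]
wrist_force: [-0.6, -0.2, -4.4]
gripper_width: 0.537
```

```bash
python3 -c "
from h import *
for i in range(3): go(.585,.0015,.12,-14.5); cam('top')"
```

```text
t 16.1667 pos [0.5844 0.0018 0.1198] g 0.537 F [-0.62 -0.18 -4.41] M [-0.067  0.027  0.045] vel 0.5
row [0.0, -0.001, -0.001] [0.07, -0.02, -0.01]
t 16.2167 pos [0.5845 0.0018 0.1199] g 0.537 F [ 0.24  0.32 -4.84] M [-0.02  -0.043 -0.042] vel 0.4
row [0.0, -0.001, -0.001] [0.05, -0.01, -0.02]
t 16.2667 pos [0.5846 0.0018 0.12  ] g 0.539 F [ 0.59  0.74 -3.63] M [-0.093 -0.046 -0.021] vel 0.3
row [0.0, -0.001, -0.001] [0.04, -0.0, -0.02]
```

Tin B is solid: the level moment stayed near −0.02 after both tips. It goes in the white tray, right-hand place.

```bash
python3 -c "
from h import *
go(.464,.277,.12,8.4)"
```

```text
t 16.3167 pos [0.5848 0.0018 0.12  ] g 0.533 F [-0.34 -0.24 -4.94] M [-0.025 -0.038 -0.006] vel 0.3
row [-0.0, -0.401, -0.001] [-18.6, 0.01, 23.61]
```

Emit:
step_arm([
  [[0, -0.05, 0, -1.3, 0, 1.6, 0], [0, -0.12, 0, -3.7, 0, 4.7, 0], [0, -0.19, 0, -6.2, 0, 7.9, 0], [0, -0.26, 0, -8.7, 0, 11, 0], [0, -0.32, 0, -11.2, 0, 14.2, 0]],
])

```text
time_s: 16.73
tcp_pos: [0.5114, 0.1685, 0.1202]
ee_rot: [[0.998, -0.0, -0.068], [0.068, 0.0, 0.998], [-0.0, -1.0, 0.0]]
wrist_force: [1.4, 1.1, -4.5]
gripper_width: 0.536
```

```bash
python3 -c "
from h import *
go(.464,.277,.12,8.4)"
```

```text
t 16.7333 pos [0.5114 0.1685 0.1202] g 0.536 F [ 1.41  1.1  -4.49] M [ 0.076 -0.147 -0.047] vel 53.7
row [-0.0, -0.078, -0.0] [-3.99, 0.03, 11.15]
```

Emit:
step_arm([
  [[0, -0.04, 0, -1.3, 0, 3.5, 0], [0, -0.078, 0, -2.6, 0, 7, 0], [0, -0.078, 0, -3.5, 0, 9.8, 0], [0, -0.078, 0, -3.8, 0, 10.8, 0], [0, -0.078, 0, -3.8, 0, 10.8, 0]],
])

```text
time_s: 17.15
tcp_pos: [0.4667, 0.2752, 0.1204]
ee_rot: [[0.989, 0.0, -0.147], [0.147, 0.001, 0.989], [0.0, -1.0, 0.001]]
wrist_force: [0.4, -0.1, -4.5]
gripper_width: 0.536
```

Emit:
step_arm([
  [[0, 0, 0, 0, 2, 0, 0], [0, 0, 0, 0, 4, 0, 0], [0, 0, 0, 0, 5, 0, 0], [0, 0, 0, 0, 5.5, 0, 0], [0, 0, 0, 0, 5.5, 0, 0]],
])

```text
time_s: 17.57
tcp_pos: [0.4672, 0.2714, 0.0639]
ee_rot: [[0.99, -0.003, -0.142], [0.142, -0.002, 0.99], [-0.003, -1.0, -0.002]]
wrist_force: [-0.7, -0.0, -4.8]
gripper_width: 0.539
```

```bash
python3 -c "
from h import *
go(.464,.277,.0325,8.4)"
```

```text
t 17.5667 pos [0.4672 0.2714 0.0639] g 0.539 F [-0.73 -0.01 -4.77] M [-0.061  0.003 -0.029] vel 1.6
row [0.002, -0.004, -0.003] [-0.23, 3.14, 0.61]
```

Emit:
step_arm([
  [[0, -0.004, 0, -0.2, 1, 0.6, 0], [0, -0.004, 0, -0.2, 2, 0.6, 0], [0, -0.004, 0, -0.2, 2.7, 0.6, 0], [0, -0.004, 0, -0.2, 3, 0.6, 0], [0, -0.004, 0, -0.2, 3, 0.6, 0]],
])

```text
time_s: 17.98
tcp_pos: [0.4639, 0.2777, 0.0339]
ee_rot: [[0.989, -0.003, -0.147], [0.147, -0.002, 0.989], [-0.003, -1.0, -0.001]]
wrist_force: [-0.5, 0.7, -4.2]
gripper_width: 0.535
```

```bash
python3 -c "
from h import *
go(.464,.277,.0305,8.4);cam('top');cam('top');go(.464,.277,.0305,8.4)"
```

```text
t 17.9833 pos [0.4639 0.2777 0.0339] g 0.535 F [-0.52  0.67 -4.17] M [ 0.021  0.009 -0.004] vel 1.0
row [0.001, 0.001, -0.003] [0.0, 0.34, -0.07]
t 18.0833 pos [0.4646 0.2783 0.035 ] g 0.539 F [ 0.96  0.65 -4.63] M [-0.012 -0.041 -0.013] vel 0.5
row [-0.0, 0.001, -0.001] [-0.08, 0.45, -0.12]
```

Emit:
step_arm([
  [[0, 0, 0, 0, 0.1, -0.1, 0], [0, 0, 0, 0, 0.25, -0.1, 0], [0, 0, 0, 0, 0.37, -0.1, 0], [0, 0, 0, 0, 0.45, -0.1, 0], [0, 0, 0, 0, 0.45, -0.1, 0]],
])

```text
time_s: 18.5
tcp_pos: [0.4646, 0.2772, 0.0304]
ee_rot: [[0.989, -0.001, -0.147], [0.147, 0.0, 0.989], [-0.001, -1.0, 0.0]]
wrist_force: [-0.7, 0.1, -4.9]
gripper_width: 0.539
```

```bash
python3 -c "
from h import *
go(.464,.277,.0305,8.4)"
```

```text
t 18.5 pos [0.4646 0.2772 0.0304] g 0.539 F [-0.66  0.14 -4.85] M [ 0.011 -0.056  0.023] vel 0.2
row [-0.0, 0.001, -0.001] [-0.06, -0.01, -0.01]
```

Nearly there, so I'll lower 1.5 mm more and then check the force.

Emit:
step_arm([
  [[0, 0, 0, 0, 0.05, 0, 0], [0, 0, 0, 0, 0.1, 0, 0], [0, 0, 0, 0, 0.12, 0, 0], [0, 0, 0, 0, 0.12, 0, 0], [0, 0, 0, 0, 0.12, 0, 0]],
])

```text
time_s: 18.92
tcp_pos: [0.4646, 0.2773, 0.0303]
ee_rot: [[0.989, -0.001, -0.148], [0.148, 0.0, 0.989], [-0.0, -1.0, 0.0]]
wrist_force: [-3.2, -1.3, 5.9]
gripper_width: 0.535
```

Emit:
step_arm([
  [[0, 0, 0, 0, 0, 0, 62], [0, 0, 0, 0, 0, 0, 68], [0, 0, 0, 0, 0, 0, 70], [0, 0, 0, 0, 0, 0, 70], [0, 0, 0, 0, 0, 0, 70]],
])

```text
time_s: 19.33
tcp_pos: [0.4648, 0.2774, 0.0293]
ee_rot: [[0.989, -0.001, -0.147], [0.147, 0.0, 0.989], [-0.001, -1.0, 0.0]]
wrist_force: [0.4, -0.6, -1.2]
gripper_width: 0.694
```

Emit:
step_arm([
  [[0, 0, 0, 0, -1, 0, 70], [0, 0, 0, 0, -3, 0, 70], [0, 0, 0, 0, -6, 0, 70], [0, 0, 0, 0, -8, 0, 80], [0, 0, 0, 0, -8.5, 0, 100]],
])

```text
time_s: 19.75
tcp_pos: [0.4666, 0.2789, 0.1189]
ee_rot: [[0.989, 0.005, -0.148], [0.148, 0.005, 0.989], [0.006, -1.0, 0.005]]
wrist_force: [0.1, 0.1, -0.2]
gripper_width: 0.779
```

```bash
python3 -c "
from h import *
go(.4485,.1235,.11,11.5)
import cv2
c=cam('top');cv2.imwrite('pics/t2.png',c['image'][:,:,::-1])
c=cam('scene');cv2.imwrite('pics/s2.png',c['image'][:,:,::-1])"
```

```text
t 19.75 pos [0.4666 0.2789 0.1189] g 0.779 F [ 0.1   0.13 -0.22] M [-0.02  -0.04   0.014] vel 5.6
row [-0.004, -0.052, 0.006] [-4.1, 0.79, -15.1]
```

View pics/t2.png

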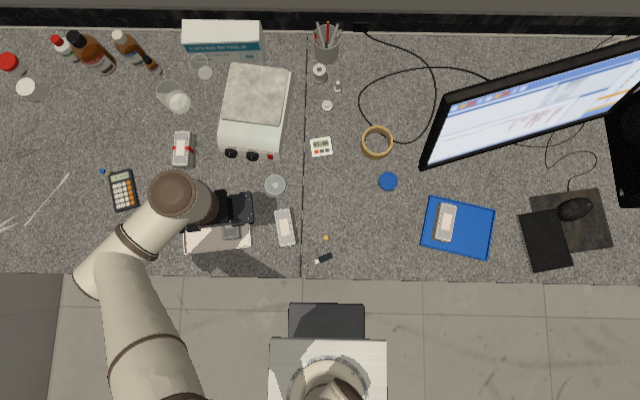

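The first tin sits flat in the blue tray at about (445,222). The second is in the white tray at about (232,230), under the gripper. Tin A is untouched at (285,227), and the bystanders are in place.

Emit:
step_arm([
  [[0, -0.02, 0, -0.7, 0, -2.5, 100], [0, -0.052, 0, -1.7, 0, -6.4, 100], [0, -0.052, 0, -2.8, 0, -10.3, 100], [0, -0.052, 0, -3.8, 0.3, -14, 100], [0, -0.052, 0, -4.1, 0.8, -15, 100]],
])

```text
time_s: 20.27
tcp_pos: [0.4432, 0.1182, 0.105]
ee_rot: [[0.981, -0.006, -0.195], [0.195, -0.002, 0.981], [-0.006, -1.0, -0.001]]
wrist_force: [0.2, -0.1, 0.2]
gripper_width: 0.996
```

Emit:
step_arm([
  [[0, 0, 0, 0, 1, 0, 100], [0, 0, 0, 0, 2.5, 0, 100], [0, 0, 0, 0, 3, 0, 100], [0, 0, 0, 0, 3, 0, 100], [0, 0, 0, 0, 3, 0, 100]],
])

```text
time_s: 20.68
tcp_pos: [0.446, 0.1229, 0.0758]
ee_rot: [[0.98, -0.002, -0.199], [0.199, -0.001, 0.98], [-0.002, -1.0, -0.0]]
wrist_force: [0.1, 0.1, 0.6]
gripper_width: 1.003
```

```bash
python3 -c "
from h import *
go(.4485,.1235,.0265,11.5)"
```

```text
t 20.6833 pos [0.446  0.1229 0.0758] g 1.003 F [0.13 0.11 0.65] M [-0.001 -0.035  0.   ] vel 1.0
row [0.0, -0.0, -0.002] [0.27, 4.93, 0.01]
```

Emit:
step_arm([
  [[0, 0, 0, 0.2, 1, 0, 100], [0, 0, 0, 0.2, 3, 0, 100], [0, 0, 0, 0.2, 4.6, 0, 100], [0, 0, 0, 0.2, 4.95, 0, 100], [0, 0, 0, 0.2, 4.95, 0, 70]],
])

```text
time_s: 21.1
tcp_pos: [0.4478, 0.1233, 0.0263]
ee_rot: [[0.98, -0.003, -0.199], [0.199, -0.001, 0.98], [-0.003, -1.0, -0.001]]
wrist_force: [0.7, 0.1, 0.1]
gripper_width: 0.973
```

Emit:
step_arm([
  [[0, 0, 0, 0, 0, 0, 40], [0, 0, 0, 0, 0, 0, 20], [0, 0, 0, 0, 0, 0, 0], [0, 0, 0, 0, 0, 0, 0], [0, 0, 0, 0, 0, 0, 0]],
])

```text
time_s: 21.52
tcp_pos: [0.4484, 0.1234, 0.0274]
ee_rot: [[0.98, 0.0, -0.199], [0.199, 0.001, 0.98], [0.0, -1.0, 0.001]]
wrist_force: [-0.1, 1.2, -0.2]
gripper_width: 0.63
```

```bash
python3 -c "
from h import *
go(.4485,.1235,.0265,11.5)"
```

```text
t 21.5167 pos [0.4484 0.1234 0.0274] g 0.63 F [-0.08  1.2  -0.17] M [ 0.007 -0.004 -0.005] vel 0.4
row [-0.001, -0.001, 0.0] [0.02, 0.09, 0.0]
```

Emit:
step_arm([
  [[0, 0, 0, 0, 0, 0, 0], [0, 0, 0, 0, 0, 0, 0], [0, 0, 0, 0, 0, 0, 0], [0, 0, 0, 0, 0, 0, 0], [0, 0, 0, 0, 0, 0, 0]],
])

```text
time_s: 21.93
tcp_pos: [0.4485, 0.1237, 0.0272]
ee_rot: [[0.98, 0.0, -0.199], [0.199, 0.001, 0.98], [0.0, -1.0, 0.001]]
wrist_force: [-2.3, 1.8, 5.4]
gripper_width: 0.535
```

Emit:
step_arm([
  [[0, 0, 0, 0, -1.5, 0, 0], [0, 0, 0, 0, -4.5, 0, 0], [0, 0, 0, 0, -7.5, 0, 0], [0, 0, 0, 0, -9.4, 0, 0], [0, 0, 0, 0, -9.4, 0, 0]],
])

```text
time_s: 22.35
tcp_pos: [0.4496, 0.1239, 0.1236]
ee_rot: [[0.98, 0.004, -0.199], [0.199, 0.003, 0.98], [0.005, -1.0, 0.002]]
wrist_force: [1.1, 0.2, -4.2]
gripper_width: 0.539
```

Emit:
step_arm([
  [[0, 0, 0.08, 0, 0, 0, 0], [0, 0, 0.18, 0, 0, 0, 0], [0, 0, 0.28, 0, 0, 0, 0], [0, 0, 0.35, 0, 0, 0, 0], [0, 0, 0.35, 0, 0, 0, 0]],
])

```text
time_s: 22.77
tcp_pos: [0.4492, 0.1233, 0.1171]
ee_rot: [[0.919, -0.342, -0.196], [0.184, -0.069, 0.981], [-0.349, -0.937, -0.001]]
wrist_force: [-0.2, 0.4, -5.2]
gripper_width: 0.538
```

Emit:
step_arm([
  [[0, 0, 0, 0, 0, 0, 0], [0, 0, 0, 0, 0, 0, 0], [0, 0, 0, 0, 0, 0, 0], [0, 0, 0, 0, 0, 0, 0], [0, 0, 0, 0, 0, 0, 0]],
])

```text
time_s: 23.18
tcp_pos: [0.4476, 0.1231, 0.1211]
ee_rot: [[0.921, -0.336, -0.199], [0.187, -0.068, 0.98], [-0.343, -0.939, 0.0]]
wrist_force: [0.5, 0.4, -4.1]
gripper_width: 0.535
```

Emit:
step_arm([
  [[0, 0, -0.1, 0, 0, 0, 0], [0, 0, -0.2, 0, 0, 0, 0], [0, 0, -0.28, 0, 0, 0, 0], [0, 0, -0.33, 0, 0, 0, 0], [0, 0, -0.35, 0, 0, 0, 0]],
])

```text
time_s: 23.6
tcp_pos: [0.4458, 0.1222, 0.1213]
ee_rot: [[0.98, -0.0, -0.199], [0.199, 0.0, 0.98], [-0.0, -1.0, 0.0]]
wrist_force: [0.3, 0.5, -4.1]
gripper_width: 0.537
```

Emit:
step_arm([
  [[0, 0, 0, 0, 0, 0, 0], [0, 0, 0, 0, 0, 0, 0], [0, 0, 0, 0, 0, 0, 0], [0, 0, 0, 0, 0, 0, 0], [0, 0, 0, 0, 0, 0, 0]],
])

```text
time_s: 24.02
tcp_pos: [0.4485, 0.1233, 0.1206]
ee_rot: [[0.98, -0.001, -0.198], [0.198, -0.0, 0.98], [-0.001, -1.0, 0.0]]
wrist_force: [-0.0, 0.5, -3.5]
gripper_width: 0.534
```

```bash
python3 -c "
from h import *
for i in range(3): go(.4485,.1235,.12,11.5); cam('top')"
```

```text
t 24.0167 pos [0.4485 0.1233 0.1206] g 0.534 F [-0.01  0.47 -3.5 ] M [-0.015  0.094  0.012] vel 0.3
row [-0.0, -0.001, -0.001] [0.0, 0.06, 0.02]
t 24.0667 pos [0.4485 0.1233 0.1206] g 0.537 F [ 0.09  0.68 -4.27] M [-0.033  0.071 -0.017] vel 0.2
row [-0.0, -0.001, -0.001] [0.01, 0.06, 0.02]
t 24.1167 pos [0.4484 0.1233 0.1206] g 0.537 F [ 0.37 -0.3  -4.41] M [-0.027  0.103  0.015] vel 0.2
row [-0.0, -0.001, -0.001] [0.01, 0.06, 0.02]
```

Emit:
step_arm([
  [[0, 0, -0.1, 0, 0, 0, 0], [0, 0, -0.2, 0, 0, 0, 0], [0, 0, -0.3, 0, 0, 0, 0], [0, 0, -0.35, 0, 0, 0, 0], [0, 0, -0.35, 0, 0, 0, 0]],
])

```text
time_s: 24.58
tcp_pos: [0.447, 0.1237, 0.1206]
ee_rot: [[0.92, 0.336, -0.2], [0.188, 0.069, 0.98], [0.343, -0.939, 0.001]]
wrist_force: [2.1, -0.9, -2.9]
gripper_width: 0.533
```

Emit:
step_arm([
  [[0, 0, 0, 0, 0, 0, 0], [0, 0, 0, 0, 0, 0, 0], [0, 0, 0, 0, 0, 0, 0], [0, 0, 0, 0, 0, 0, 0], [0, 0, 0, 0, 0, 0, 0]],
])

```text
time_s: 25.0
tcp_pos: [0.4493, 0.124, 0.1214]
ee_rot: [[0.921, 0.336, -0.198], [0.186, 0.069, 0.98], [0.343, -0.939, 0.001]]
wrist_force: [0.6, 0.1, -5.4]
gripper_width: 0.536
```

Emit:
step_arm([
  [[0, 0, 0.1, 0, 0, 0, 0], [0, 0, 0.2, 0, 0, 0, 0], [0, 0, 0.28, 0, 0, 0, 0], [0, 0, 0.33, 0, 0, 0, 0], [0, 0, 0.35, 0, 0, 0, 0]],
])

```text
time_s: 25.42
tcp_pos: [0.4517, 0.1278, 0.1222]
ee_rot: [[0.98, -0.001, -0.2], [0.2, 0.007, 0.98], [0.0, -1.0, 0.007]]
wrist_force: [3.3, 0.3, -4.7]
gripper_width: 0.539
```

Emit:
step_arm([
  [[0, 0, 0, 0, 0, 0, 0], [0, 0, 0, 0, 0, 0, 0], [0, 0, 0, 0, 0, 0, 0], [0, 0, 0, 0, 0, 0, 0], [0, 0, 0, 0, 0, 0, 0]],
])

```text
time_s: 25.83
tcp_pos: [0.447, 0.1226, 0.1206]
ee_rot: [[0.98, -0.001, -0.199], [0.199, -0.0, 0.98], [-0.001, -1.0, -0.0]]
wrist_force: [0.3, -0.4, -4.5]
gripper_width: 0.539
```

```bash
python3 -c "
from h import *
for i in range(3): go(.4485,.1235,.12,11.5); cam('top')"
```

```text
t 25.8333 pos [0.447  0.1226 0.1206] g 0.539 F [ 0.26 -0.4  -4.49] M [ 0.012 -0.04   0.019] vel 0.6
row [0.0, -0.001, -0.001] [0.16, 0.06, 0.06]
t 25.8833 pos [0.4473 0.1227 0.1207] g 0.538 F [-1.32 -0.58 -4.89] M [0.033 0.    0.003] vel 0.6
row [-0.0, -0.001, -0.001] [0.14, 0.07, 0.05]
t 25.9333 pos [0.4475 0.1229 0.1208] g 0.532 F [-0.02  0.35 -4.24] M [ 0.026 -0.01   0.018] vel 0.5
row [-0.0, -0.001, -0.001] [0.11, 0.08, 0.04]
```

The swing is about 0.106, which is ambiguous. There is plenty of time, so I'll take more readings and repeat the tips.

```bash
cat > m.py <<'E'
from h import *
v=[]
for i in range(12):
    s=r.sense(); v.append(s["ee_rot"][:,2]@s["moment"]); cam('top')
print(s["time_s"],np.mean(v).round(4),np.std(v).round(4),np.round(v,3))
E
python3 m.py
```

```text
26.5333 -0.0295 0.0241 [-0.028 -0.024 -0.082 -0.016  0.009 -0.035 -0.012 -0.016 -0.016 -0.019
 -0.066 -0.049]
```

Emit:
step_arm([
  [[0, 0, 0.1, 0, 0, 0, 0], [0, 0, 0.2, 0, 0, 0, 0], [0, 0, 0.3, 0, 0, 0, 0], [0, 0, 0.38, 0, 0, 0, 0], [0, 0, 0.4, 0, 0, 0, 0]],
])

```text
time_s: 27.0
tcp_pos: [0.4508, 0.1241, 0.1195]
ee_rot: [[0.903, -0.383, -0.198], [0.182, -0.077, 0.98], [-0.39, -0.921, 0.001]]
wrist_force: [0.5, 0.7, -4.2]
gripper_width: 0.537
```

Emit:
step_arm([
  [[0, 0, 0, 0, 0, 0, 0], [0, 0, 0, 0, 0, 0, 0], [0, 0, 0, 0, 0, 0, 0], [0, 0, 0, 0, 0, 0, 0], [0, 0, 0, 0, 0, 0, 0]],
])

```text
time_s: 27.42
tcp_pos: [0.4476, 0.1232, 0.1214]
ee_rot: [[0.903, -0.381, -0.199], [0.183, -0.077, 0.98], [-0.389, -0.921, 0.001]]
wrist_force: [1.0, 0.3, -3.8]
gripper_width: 0.534
```

Emit:
step_arm([
  [[0, 0, -0.07, 0, 0, 0, 0], [0, 0, -0.14, 0, 0, 0, 0], [0, 0, -0.21, 0, 0, 0, 0], [0, 0, -0.27, 0, 0, 0, 0], [0, 0, -0.32, 0, 0, 0, 0]],
])

```text
time_s: 27.83
tcp_pos: [0.4471, 0.1229, 0.1215]
ee_rot: [[0.977, -0.077, -0.199], [0.198, -0.015, 0.98], [-0.078, -0.997, 0.001]]
wrist_force: [0.5, -0.2, -3.9]
gripper_width: 0.538
```

Emit:
step_arm([
  [[0, 0, -0.03, 0, 0, 0, 0], [0, 0, -0.06, 0, 0, 0, 0], [0, 0, -0.08, 0, 0, 0, 0], [0, 0, -0.08, 0, 0, 0, 0], [0, 0, -0.08, 0, 0, 0, 0]],
])

```text
time_s: 28.25
tcp_pos: [0.4473, 0.1229, 0.1212]
ee_rot: [[0.98, -0.002, -0.199], [0.199, -0.0, 0.98], [-0.002, -1.0, 0.0]]
wrist_force: [0.3, 0.2, -3.8]
gripper_width: 0.537
```

```bash
python3 m.py
```

```text
28.8 0.0645 0.0382 [-0.035  0.068  0.108  0.044  0.112  0.113  0.047  0.051  0.072  0.062
  0.077  0.055]
```

Emit:
step_arm([
  [[0, 0, -0.1, 0, 0, 0, 0], [0, 0, -0.2, 0, 0, 0, 0], [0, 0, -0.3, 0, 0, 0, 0], [0, 0, -0.38, 0, 0, 0, 0], [0, 0, -0.4, 0, 0, 0, 0]],
])

```text
time_s: 29.27
tcp_pos: [0.4594, 0.1145, 0.1307]
ee_rot: [[0.916, 0.353, -0.188], [0.183, 0.047, 0.982], [0.356, -0.934, -0.021]]
wrist_force: [2.5, -1.7, -3.4]
gripper_width: 0.538
```

Emit:
step_arm([
  [[0, 0, 0, 0, 0, 0, 0], [0, 0, 0, 0, 0, 0, 0], [0, 0, 0, 0, 0, 0, 0], [0, 0, 0, 0, 0, 0, 0], [0, 0, 0, 0, 0, 0, 0]],
])

```text
time_s: 29.68
tcp_pos: [0.4616, 0.115, 0.1314]
ee_rot: [[0.917, 0.354, -0.186], [0.18, 0.048, 0.982], [0.356, -0.934, -0.02]]
wrist_force: [0.2, 0.5, -4.6]
gripper_width: 0.536
```

Emit:
step_arm([
  [[0, 0, 0.07, 0, 0, 0, 0], [0, 0, 0.14, 0, 0, 0, 0], [0, 0, 0.21, 0, 0, 0, 0], [0, 0, 0.27, 0, 0, 0, 0], [0, 0, 0.32, 0, 0, 0, 0]],
])

```text
time_s: 30.1
tcp_pos: [0.4627, 0.1177, 0.1319]
ee_rot: [[0.981, 0.046, -0.187], [0.188, -0.007, 0.982], [0.044, -0.999, -0.016]]
wrist_force: [1.8, 0.8, -3.4]
gripper_width: 0.536
```

Emit:
step_arm([
  [[0, 0, 0.03, 0, 0, 0, 0], [0, 0, 0.06, 0, 0, 0, 0], [0, 0, 0.08, 0, 0, 0, 0], [0, 0, 0.08, 0, 0, 0, 0], [0, 0, 0.08, 0, 0, 0, 0]],
])

```text
time_s: 30.52
tcp_pos: [0.4611, 0.1151, 0.1307]
ee_rot: [[0.982, -0.032, -0.186], [0.185, -0.026, 0.982], [-0.036, -0.999, -0.02]]
wrist_force: [0.4, 0.2, -4.7]
gripper_width: 0.541
```

```bash
python3 m.py
```

```text
31.0667 -0.1606 0.0272 [-0.132 -0.126 -0.198 -0.123 -0.127 -0.18  -0.163 -0.192 -0.194 -0.172
 -0.145 -0.176]
```

```bash
python3 -c "
from h import *
print(r.sense()['joints'].round(1))
go(.4485,.1235,.12,11.5)"
```

```text
[  33.8   14.7  -27.1    0.4  -50.5 -113.3]
t 31.1167 pos [0.4606 0.1142 0.1311] g 0.534 F [ 0.71 -0.32 -4.74] M [ 0.1   -0.209  0.03 ] vel 0.1
row [0.02, -0.014, -0.036] [-0.97, 1.12, 1.16]
```

Emit:
step_arm([
  [[0.01, -0.007, -0.012, -0.3, 0.4, 0.4, 0], [0.02, -0.014, -0.024, -0.6, 0.8, 0.8, 0], [0.02, -0.014, -0.036, -1.0, 1.1, 1.15, 0], [0.02, -0.014, -0.036, -1.0, 1.1, 1.15, 0], [0.02, -0.014, -0.036, -1.0, 1.1, 1.15, 0]],
])

```text
time_s: 31.53
tcp_pos: [0.4481, 0.1233, 0.1202]
ee_rot: [[0.98, -0.001, -0.2], [0.2, -0.001, 0.98], [-0.001, -1.0, -0.001]]
wrist_force: [0.5, 0.0, -3.6]
gripper_width: 0.536
```

```bash
python3 m.py; python3 -c "
from h import *
go(.4485,.1235,.12,11.5)"
```

```text
32.0833 -0.0697 0.0245 [-0.063 -0.042 -0.08  -0.091 -0.11  -0.046 -0.05  -0.064 -0.037 -0.065
 -0.115 -0.074]
t 32.1333 pos [0.4483 0.1233 0.1201] g 0.537 F [-0.04  0.6  -4.3 ] M [ 0.027 -0.052  0.026] vel 0.1
row [0.001, -0.0, -0.001] [0.02, 0.01, 0.01]
```

Emit:
step_arm([
  [[0, 0, -0.07, 0, 0, 0, 0], [0, 0, -0.14, 0, 0, 0, 0], [0, 0, -0.21, 0, 0, 0, 0], [0, 0, -0.27, 0, 0, 0, 0], [0, 0, -0.3, 0, 0, 0, 0]],
])

```text
time_s: 32.55
tcp_pos: [0.4463, 0.1227, 0.1195]
ee_rot: [[0.936, 0.289, -0.2], [0.192, 0.058, 0.98], [0.295, -0.956, -0.001]]
wrist_force: [0.1, -1.7, -3.5]
gripper_width: 0.538
```

Emit:
step_arm([
  [[0, 0, 0, 0, 0, 0, 0], [0, 0, 0, 0, 0, 0, 0], [0, 0, 0, 0, 0, 0, 0], [0, 0, 0, 0, 0, 0, 0], [0, 0, 0, 0, 0, 0, 0]],
])

```text
time_s: 32.97
tcp_pos: [0.4493, 0.124, 0.1205]
ee_rot: [[0.936, 0.29, -0.199], [0.19, 0.059, 0.98], [0.296, -0.955, 0.0]]
wrist_force: [0.5, 0.5, -3.7]
gripper_width: 0.536
```

Emit:
step_arm([
  [[0, 0, 0.05, 0, 0, 0, 0], [0, 0, 0.1, 0, 0, 0, 0], [0, 0, 0.15, 0, 0, 0, 0], [0, 0, 0.2, 0, 0, 0, 0], [0, 0, 0.25, 0, 0, 0, 0]],
])

```text
time_s: 33.38
tcp_pos: [0.4491, 0.1246, 0.1205]
ee_rot: [[0.979, 0.047, -0.2], [0.199, 0.011, 0.98], [0.048, -0.999, 0.001]]
wrist_force: [1.1, -0.5, -4.0]
gripper_width: 0.536
```

Emit:
step_arm([
  [[0, 0, 0.03, 0, 0, 0, 0], [0, 0, 0.05, 0, 0, 0, 0], [0, 0, 0.05, 0, 0, 0, 0], [0, 0, 0.05, 0, 0, 0, 0], [0, 0, 0.05, 0, 0, 0, 0]],
])

```text
time_s: 33.8
tcp_pos: [0.4482, 0.1234, 0.1199]
ee_rot: [[0.98, -0.0, -0.199], [0.199, -0.0, 0.98], [-0.0, -1.0, -0.0]]
wrist_force: [0.3, 0.2, -5.0]
gripper_width: 0.541
```

```bash
python3 m.py; python3 -c "
from h import *
go(.4485,.1235,.12,11.5)"
```

```text
34.35 -0.0869 0.0277 [-0.134 -0.062 -0.076 -0.119 -0.134 -0.064 -0.076 -0.098 -0.061 -0.092
 -0.078 -0.049]
t 34.4 pos [0.4483 0.1234 0.1202] g 0.537 F [ 0.61  0.42 -4.74] M [ 0.015 -0.073 -0.006] vel 0.1
row [0.0, 0.0, -0.0] [0.02, 0.02, 0.01]
```

After levelling gently, tin A swings +0.065 to −0.087, about 0.15 N m, so it rattles and goes in the blue tray, right place.

```bash
python3 -c "
from h import *
go(.452,-.404,.12,-12.1)"
```

```text
t 34.4 pos [0.4483 0.1234 0.1202] g 0.537 F [ 0.61  0.42 -4.74] M [ 0.015 -0.073 -0.006] vel 0.1
row [0.001, 0.412, -0.0] [-10.15, 0.05, -51.75]
```

Emit:
step_arm([
  [[0, 0.02, 0, -0.35, 0, -1.8, 0], [0, 0.06, 0, -1.1, 0, -5.5, 0], [0, 0.1, 0, -1.8, 0, -9.3, 0], [0, 0.14, 0, -2.5, 0, -13.1, 0], [0, 0.18, 0, -3.3, 0, -16.9, 0]],
])

```text
time_s: 34.82
tcp_pos: [0.4497, -0.0502, 0.1205]
ee_rot: [[1.0, 0.0, -0.02], [0.02, -0.001, 1.0], [0.0, -1.0, -0.001]]
wrist_force: [1.9, 0.0, -4.1]
gripper_width: 0.539
```

```bash
python3 -c "
from h import *
go(.452,-.404,.12,-12.1)"
```

```text
t 34.8167 pos [ 0.4497 -0.0502  0.1205] g 0.539 F [ 1.92  0.03 -4.08] M [-0.    -0.205  0.001] vel 60.9
row [0.001, 0.231, 0.0] [-0.48, 0.07, -35.38]
```

Emit:
step_arm([
  [[0, 0.04, 0, 0, 0, -3.9, 0], [0, 0.08, 0, -0.1, 0, -7.8, 0], [0, 0.12, 0, -0.2, 0, -11.7, 0], [0, 0.16, 0, -0.3, 0, -15.6, 0], [0, 0.2, 0, -0.4, 0, -19.5, 0]],
])

```text
time_s: 35.23
tcp_pos: [0.4494, -0.2458, 0.1204]
ee_rot: [[0.984, -0.0, 0.18], [-0.18, -0.001, 0.984], [-0.0, -1.0, -0.001]]
wrist_force: [1.1, 1.0, -4.0]
gripper_width: 0.538
```

```bash
python3 -c "
from h import *
go(.452,-.404,.12,-12.1)"
```

```text
t 35.2333 pos [ 0.4494 -0.2458  0.1204] g 0.538 F [ 1.1   0.98 -4.  ] M [ 0.054 -0.236 -0.018] vel 55.4
row [0.001, 0.03, -0.0] [3.11, 0.05, -15.51]
```

Emit:
step_arm([
  [[0, 0.03, 0, 0.7, 0, -3.7, 0], [0, 0.03, 0, 1.5, 0, -7.4, 0], [0, 0.03, 0, 2.2, 0, -10.8, 0], [0, 0.03, 0, 2.7, 0, -13.5, 0], [0, 0.03, 0, 3.0, 0, -15.1, 0]],
])

```text
time_s: 35.65
tcp_pos: [0.452, -0.401, 0.1199]
ee_rot: [[0.978, -0.0, 0.21], [-0.21, -0.001, 0.978], [-0.0, -1.0, -0.001]]
wrist_force: [0.5, 0.2, -4.5]
gripper_width: 0.533
```

Emit:
step_arm([
  [[0, 0, 0, 0, 0.8, 0, 0], [0, 0, 0, 0, 2, 0, 0], [0, 0, 0, 0, 2.5, 0, 0], [0, 0, 0, 0, 2.5, 0, 0], [0, 0, 0, 0, 2.5, 0, 0]],
])

```text
time_s: 36.07
tcp_pos: [0.4522, -0.3972, 0.0951]
ee_rot: [[0.978, -0.002, 0.207], [-0.207, -0.0, 0.978], [-0.002, -1.0, -0.0]]
wrist_force: [0.3, 0.0, -4.8]
gripper_width: 0.535
```

```bash
python3 -c "
from h import *
go(.452,-.404,.036,-12.1)
import cv2
c=cam('top');cv2.imwrite('pics/t3.png',c['image'][:,:,::-1])"
```

```text
t 36.0667 pos [ 0.4522 -0.3972  0.0951] g 0.535 F [ 0.3   0.02 -4.83] M [-0.067 -0.091 -0.017] vel 1.2
row [0.0, 0.003, -0.002] [0.13, 5.91, -0.66]
```

View pics/t3.png

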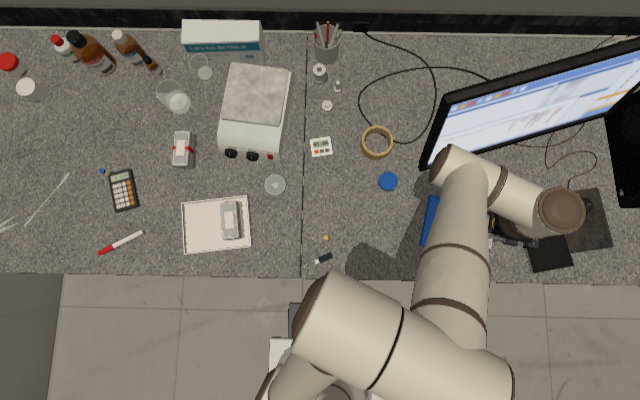

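The white tray tin is flat at (231,220). The wrist/elbow link at (455,160) appears near the monitor corner at (425,165), so I'll check clearance in the scene camera.

```bash
python3 -c "
from h import *
import cv2
c=cam('scene');cv2.imwrite('pics/s3.png',c['image'][:,:,::-1])
print(r.sense()['joints'].round(1))"
```

```text
[-25.9  27.2 -12.9   0.1 -49.8 -76.1]
```

View pics/s3.png

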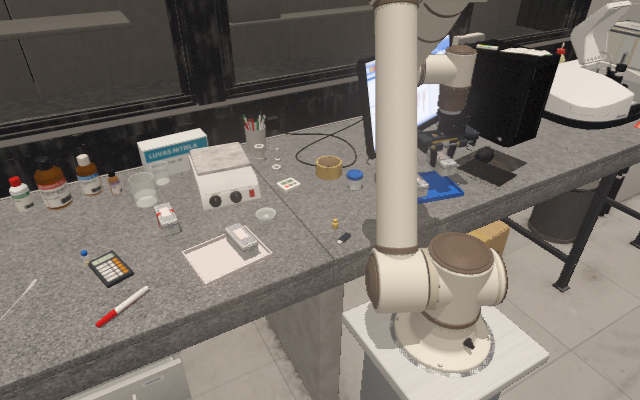

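```bash
python3 - <<'E'
from h import *
import cv2
ct,cs=cam("top"),cam("scene")
cv2.imwrite('pics/s4.png',cv2.resize(cs['image'][20:180,340:540,::-1],(750,600)))
cv2.imwrite('pics/t4.png',cv2.resize(ct['image'][70:270,400:640,::-1],(720,600)))
def ray(c,u,v):
    M=c["cam_to_world"]; d=M[:3,:3]@np.array([(u-c["cx"])/c["f"],(v-c["cy"])/c["f"],1.]); return M[:3,3],d/np.linalg.norm(d)
def tri(a,b):
    o1,d1=ray(ct,*a);o2,d2=ray(cs,*b)
    s=np.linalg.lstsq(np.column_stack([d1,-d2]),o2-o1,rcond=None)[0]
    p,q=o1+s[0]*d1,o2+s[1]*d2; return ((p+q)/2).round(3),np.linalg.norm(p-q).round(3)
print("bl",tri((420,168),(370,160)));print("tl",tri((445,85),(359,65)))
for z in (.1,.2,.3,.4,.5): print(z,px2w(ct,455,160,z).round(3),"monitor bl",px2w(ct,420,168,z).round(3),"br?",px2w(ct,600,110,z).round(3))
E
```

```text
bl (array([ 0.619, -0.246,  0.062]), np.float64(0.002))
tl (array([ 0.717, -0.236,  0.358]), np.float64(0.016))
0.1 [ 0.632 -0.331] monitor bl [ 0.609 -0.237] br? [ 0.781 -0.732]
0.2 [ 0.605 -0.297] monitor bl [ 0.583 -0.212] br? [ 0.739 -0.659]
0.3 [ 0.577 -0.263] monitor bl [ 0.558 -0.188] br? [ 0.697 -0.586]
0.4 [ 0.55 -0.23] monitor bl [ 0.533 -0.163] br? [ 0.655 -0.514]
0.5 [ 0.522 -0.196] monitor bl [ 0.508 -0.139] br? [ 0.613 -0.441]
```

View pics/s4.png

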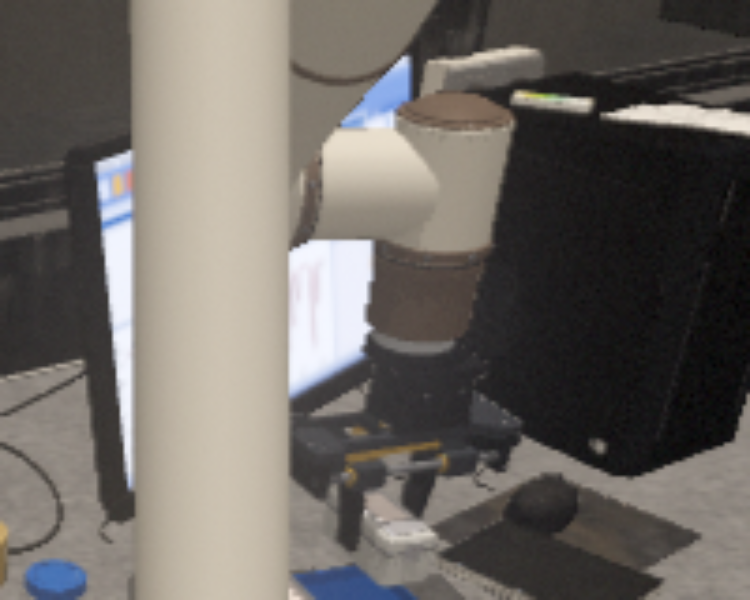

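View pics/t4.png

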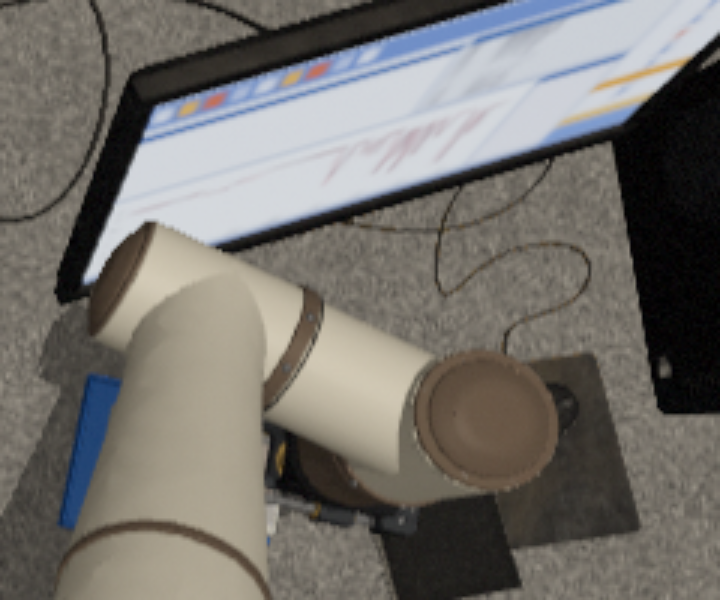

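The wrist sits at about x 0.57 at z 0.3–0.4, while the monitor face there is at x 0.69 or more, about 10 cm clear. I'll descend.

Emit:
step_arm([
  [[0, 0.003, 0, 0.1, 1, -0.65, 0], [0, 0.003, 0, 0.1, 3, -0.65, 0], [0, 0.003, 0, 0.1, 4.8, -0.65, 0], [0, 0.003, 0, 0.1, 5.7, -0.65, 0], [0, 0.003, 0, 0.1, 5.8, -0.65, 0]],
])

```text
time_s: 36.68
tcp_pos: [0.4503, -0.4038, 0.0348]
ee_rot: [[0.977, -0.005, 0.211], [-0.211, 0.002, 0.977], [-0.005, -1.0, 0.001]]
wrist_force: [-1.2, 0.8, -4.8]
gripper_width: 0.535
```

```bash
python3 -c "
from h import *
for i in range(4): cam('top')
go(.452,-.404,.0312,-12.1)"
```

```text
t 36.8833 pos [ 0.4528 -0.405   0.0385] g 0.541 F [ 0.32 -0.22 -3.9 ] M [-0.091 -0.068 -0.042] vel 0.5
row [0.002, -0.001, 0.002] [-0.1, 0.73, 0.09]
```

Emit:
step_arm([
  [[0, 0, 0, -0.05, 0.2, 0, 0], [0, 0, 0, -0.05, 0.4, 0.05, 0], [0, 0, 0, -0.05, 0.6, 0.05, 0], [0, 0, 0, -0.05, 0.7, 0.05, 0], [0, 0, 0, -0.05, 0.73, 0.05, 0]],
])

```text
time_s: 37.3
tcp_pos: [0.4517, -0.4039, 0.0313]
ee_rot: [[0.978, -0.0, 0.21], [-0.21, -0.001, 0.978], [0.0, -1.0, -0.001]]
wrist_force: [-1.2, 2.7, 5.8]
gripper_width: 0.535
```

```bash
python3 -c "
from h import *
for i in range(3): cam('top')
go(.452,-.404,.0312,-12.1)"
```

```text
t 37.45 pos [ 0.4517 -0.4038  0.0313] g 0.538 F [-2.12  2.69  5.62] M [1.052 0.379 0.049] vel 0.1
row [0.001, -0.001, 0.0] [0.03, 0.01, -0.01]
```

The tin is touching the tray floor, so I'll release and rise.

Emit:
step_arm([
  [[0, 0, 0, 0, 0, 0, 62], [0, 0, 0, 0, 0, 0, 68], [0, 0, 0, 0, 0, 0, 70], [0, 0, 0, 0, 0, 0, 70], [0, 0, 0, 0, 0, 0, 70]],
])

```text
time_s: 37.87
tcp_pos: [0.4516, -0.404, 0.03]
ee_rot: [[0.978, -0.0, 0.211], [-0.211, -0.001, 0.978], [-0.0, -1.0, -0.001]]
wrist_force: [-0.5, 0.2, 0.5]
gripper_width: 0.693
```

Emit:
step_arm([
  [[0, 0, 0, 0, -1, 0, 70], [0, 0, 0, 0, -3, 0, 70], [0, 0, 0, 0, -6, 0, 70], [0, 0, 0, 0, -9, 0, 70], [0, 0, 0, 0, -12, 0, 70]],
])

```text
time_s: 38.28
tcp_pos: [0.4514, -0.4038, 0.1521]
ee_rot: [[0.978, -0.0, 0.21], [-0.21, -0.001, 0.978], [-0.0, -1.0, -0.001]]
wrist_force: [0.8, -0.4, 0.4]
gripper_width: 0.701
```

Emit:
step_arm([
  [[0, 0, 0, -2.5, -2, -1, 70], [0, 0, 0, -5, -3, -3, 70], [0, 0, 0, -7, -3, -6, 70], [0, 0, 0, -9, -3, -9, 70], [0, 0, 0, -10, -3, -11, 70]],
])

```text
time_s: 38.7
tcp_pos: [0.3284, -0.4914, 0.1819]
ee_rot: [[0.977, 0.001, 0.212], [-0.212, -0.002, 0.977], [0.001, -1.0, -0.002]]
wrist_force: [0.1, -0.6, 0.3]
gripper_width: 0.699
```

Emit:
step_arm([
  [[0, 0, 0, -2, 0, -3, 70], [0, 0, 0, -4, 0, -6, 70], [0, 0, 0, -5, 0, -9, 70], [0, 0, 0, -5, 0, -10, 70], [0, 0, 0, -5, 0, -10, 70]],
])

```text
time_s: 39.12
tcp_pos: [0.2593, -0.5795, 0.1806]
ee_rot: [[0.977, -0.0, 0.214], [-0.214, -0.002, 0.977], [0.0, -1.0, -0.002]]
wrist_force: [0.8, -0.4, 0.1]
gripper_width: 0.696
```

```bash
python3 -c "
from h import *
import cv2
c=cam('top');cv2.imwrite('pics/t5.png',c['image'][:,:,::-1])
c=cam('scene');cv2.imwrite('pics/s5.png',c['image'][:,:,::-1])
go(.4,-.5,.2,0)"
```

```text
t 39.2167 pos [ 0.2607 -0.5772  0.1804] g 0.697 F [-0.15  0.58  0.53] M [ 0.051 -0.046 -0.004] vel 1.4
row [0.0, -0.213, -0.0] [11.98, -1.97, 10.49]
```

View pics/t5.png

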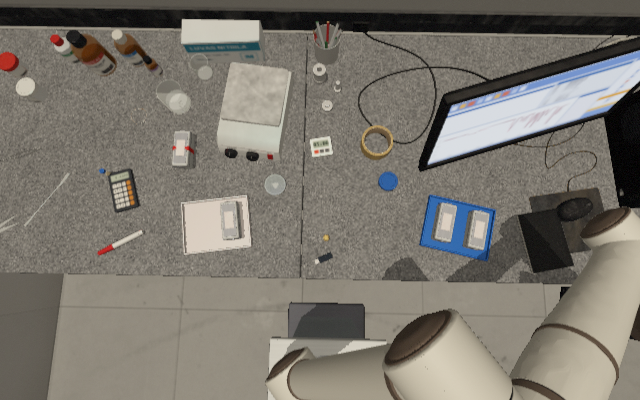

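View pics/s5.png

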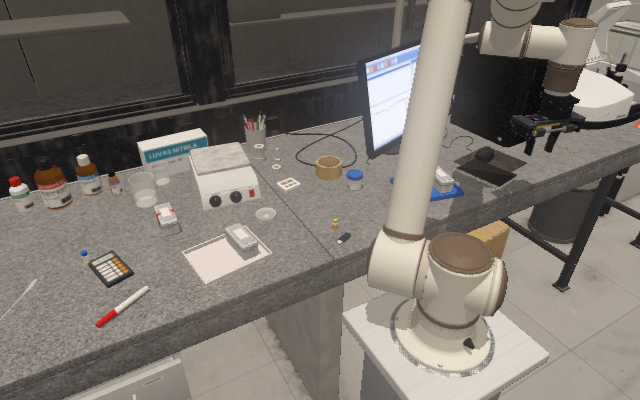

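Two tins lie flat in the blue tray at (446,222) and (479,229), and one lies flat in the white tray at (231,220). The bystanders are unmoved and the arm is clear.

```bash
python3 -c "
from h import *
print(r.finish_job())"
```

```text
the job is handed in; nothing more can be done
None
```

I sorted all three tins and handed the job in after about 39 s of the 72 s allowed; no verdict was reported.

I gripped each tin across its width, lifted it and tipped it about 20° each way. After each tip I levelled it and compared the moment about its width axis.

| Tin at start | Moment after one tip / the other | Result | Placed in |
|---|---|---|---|
| Right | about +0.07 / −0.10 N m | rattles | blue tray, left place |
| Middle | about −0.01 / −0.02 N m | solid | white tray, right place |
| Left | about +0.065 / −0.087 N m after retesting | rattles | blue tray, right place |

- **A check that disagreed:** the left tin's first test gave a swing of only about 0.11 N m, when 0.16 was expected, probably because the levelling was jerky.
- **Retest of that tin:** one retest tip, at 23°, was not reached cleanly and left the pose about 1–2 cm and 2° off. I corrected the pose and repeated the tip at 17° with gentle levelling. That gave a swing of about 0.15 N m, clearly a rattle.
- **Last checks:** I felt each tin touch the tray floor before letting go. The final pictures show two tins flat in the blue tray and one in the white. The red-taped tin and the other things look unmoved by eye, and the arm is clear and touching nothing.

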